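# Finish the packing crib from the peg rack

### The arm

A 6-joint arm with a two-finger parallel gripper is mounted at the origin on the work surface. World frame = base frame: x ahead of the robot, y to its left, z up, the work surface at z = 0. Lengths are in m, angles in degrees, forces in N, time in s.
With the tool pointing down it reaches from about 0.25 to 0.725 m from the base axis. Payload 9.7 kg.
Tool frame: the origin (TCP) lies between the finger pads; the fingertips stand 17 mm ahead of it and the grasp point (between the pads) lies 2 mm behind it; z points along the fingers, y is the direction in which the jaws open and shut (so a half turn about z gives the same grasp; the last joint's range is limited). The gripper opens to 85 mm and grips with 20 to 120 N. Pads are 22 mm wide; open, the fingers measure 114 mm over their backs; the gripper's body (76 mm by 85 mm) begins 54 mm behind the grasp point. The pads swing forward as they close: fully open they stand 13 mm farther back than shut.
Start: joints at [-73.854, 4.979, 10.078, 95.1, 0, 90], TCP at [0.153, -0.528, 0.248] pointing down, gripper open.
Joint ranges: [-179.16, 179.16], [-48.56, 103.87], [-65.8, 70.77], [-126.05, 130.52], [-82.76, 87.17], [-180, 180]. Speed limits (degrees/s): [127.2, 127.2, 147.25, 180, 180, 180].

### API

Orientations are given as [roll, pitch, yaw] about the fixed x, y, z axes, in that order (R = Rz(yaw) Ry(pitch) Rx(roll)).
In Python, from workcell import monitor, cams, order gives the robot as it stands. The module is installed in compiled form; this text tells all that it offers.
- The arm moves only by the shell command python3 -m handwheel 'ROWS' [OPENING] [FORCE]. ROWS is JSON, a list of rows, each a list of 6 numbers: the shift along the tool's x, y, z in m, then the turn, a rotation vector about the tool's x, y, z in degrees. In form: [[tx, ty, tz, wx, wy, wz], ...]. A call has exactly 8 rows; each row shifts and turns the commanded pose from where the row before left it, along the tool's axes as they then stand; what a row does not reach is not made up. A row lasts 1/12 s, in which the tool goes at most 41.7 mm and 7.16 degrees, less where a joint would pass 70% of its speed; a pose out of reach is approached as far as the arm can. A call is refused whole if a number of a shift passes 0.0417 or a number of a turn 7.16, either way. A call with a gripper value outside its range is refused whole. OPENING is the opening, from -1 (shut) to 1 (fully open), set as the call begins (- or left out, the last holds). The fingers move at their own pace and stop on an object; FORCE is the grip in N (left out, the last holds). Time passes only in rows, so rows that do not move let the fingers close, or fill a call up. It gives the time, the measured TCP pose, the force and the opening at its end, in the units of the state.
- monitor.get_obs(): the state, without advancing time (a new reading comes with each control period).
- cams.camera(name): name is "scene" or "top" or "wrist"; returns a dict with "img" (420x560x3 uint8, red, green, blue), "depth" (420x560 float32, m along the optical axis (not along the pixel's ray), 0 where there is no reading), "fx", "fy", "cx", "cy" (pixels), "rvec" (rotation vector, rad) and "tvec" (3), from world to camera coordinates, as OpenCV has them; the wrist camera has in their place "tool_from_camera" (4x4, takes a point from camera to tool coordinates, whose origin is the TCP and whose axes are the flange's). Camera axes: x right, y down, z forward; pixel columns grow to the right and rows downward; lengths in m; the calibration is good to about 2 mm. The wrist camera is an equidistant fisheye: a pixel r from the principal point sees the ray r / f radians off the axis. A picture is of the moment at which its call begins: read the wrist's pose just before it.
- order.job_done(): hands the job in, once; it reports no verdict.
The state is a dict: "time": time; "q": joint angles; "qd": joint speeds; "joint_efforts": joint torques, N m; "ee_pos": TCP position; "tcp_rot": TCP orientation; "wrist_force": force on the tool from outside, world axes, zero at the start; "torque": the same for the moment, N m; "opening": finger opening in m.
Only numpy, scipy, OpenCV 4.12 (cv2) and the standard library are available. Lean on these libraries where they do the work, as an engineer would, in place of code of your own. Each camera call takes 0.05 s, during which the arm holds its last target. There are 200 camera calls.

### The job

Finish the packing crib that is to carry the end of the aluminium channel: lift the three full-size packing slats up off the pegs of the sloping rack, lay one in the free place of the second layer to complete that pair, then lay the other two across it as the third layer, directly above the first pair. Set each slat down flat, square and in line with the layers below, with its ends evenly overhanging; lay them down rather than letting them drop. Leave the slats already laid, the thin strip and everything else where they are.

Things in the scene. Friction and masses are not known exactly. Their poses are not given: they have to be found in the camera images.
- slat_a: beech packing slat, 160 x 32 x 24 mm, 0.09 kg, with a 17 mm hole through its thickness 62 mm from the middle, hung on a rack peg, hole end up. Origin at the slat's centre; x along the length towards the hole (up the slope), y across the width, z through the thickness, at the start out of the slope along the peg. Comes off by a straight lift of 40 mm or more along that z.
- slat_b: beech packing slat, 160 x 32 x 24 mm, 0.09 kg, with a 17 mm hole through its thickness 62 mm from the middle, hung on a rack peg, hole end up. Origin at the slat's centre; x along the length towards the hole (up the slope), y across the width, z through the thickness, at the start out of the slope along the peg. Comes off by a straight lift of 40 mm or more along that z.
- slat_c: beech packing slat, 160 x 32 x 24 mm, 0.09 kg, with a 17 mm hole through its thickness 62 mm from the middle, hung on a rack peg, hole end up. Origin at the slat's centre; x along the length towards the hole (up the slope), y across the width, z through the thickness, at the start out of the slope along the peg. Comes off by a straight lift of 40 mm or more along that z.
- sole_board: fixed plywood board under the crib, 180 x 180 x 12 mm, at any angle. Origin under its centre, on the bench; z up. Slats' centres in its frame: first layer along x, at y = +55 and -55 mm, 24 mm up; second along y, at x = +55 (laid) and -55 mm (free), 48 mm up; third along x, at y = +55 and -55 mm, 72 mm up.
- first_left: beech packing slat, 160 x 32 x 24 mm, with a 17 mm hole through its thickness 62 mm from the middle. Origin at the slat's centre; x along the length towards the hole, y across the width, z through the thickness. Laid in the crib's first layer, at the sole board's y = +55 mm; loose.
- first_right: beech packing slat, 160 x 32 x 24 mm, with a 17 mm hole through its thickness 62 mm from the middle. Origin at the slat's centre; x along the length towards the hole, y across the width, z through the thickness. Laid in the crib's first layer, at the sole board's y = -55 mm; loose.
- second_laid: beech packing slat, 160 x 32 x 24 mm, with a 17 mm hole through its thickness 62 mm from the middle. Origin at the slat's centre; x along the length towards the hole, y across the width, z through the thickness. Laid in the crib's second layer, across the first pair, at the sole board's x = +55 mm; loose.
- rack: fixed steel rack, 385 mm wide, 160 high; origin on the bench under the hung slats' middles (100 mm up); low front to its -x, row along y. Slope 38 degrees from level: two cross rails, open from 40 mm below to 46 mm above a slat's middle. Four 10 mm pegs square to the slope at y = -127.5, -42.5, 42.5, 127.5 mm, 12 mm past a slat's face. Hung in random order, 53 mm clear between slats.
- thin_strip: thinner, shorter wooden strip, 110 x 32 x 10 mm, with the same hanging hole, on the remaining peg of the rack; not for this crib. Origin 12 mm above its underside (outside the wood), 62 mm down the slope from its hole; x up the slope, z out of the slope.
- oiler: steel pump oil can, 76 mm across, 140 mm high with its bent spout, standing on the bench; origin at the centre of its underside.
- paste_tin: round steel tin with a lid, 71 mm across, 50 mm high, between rack and crib near the robot; origin at the centre of its underside.
- bench_brush: bench brush lying on the bench on the left; origin on its underside.
- square: steel engineer's square, 100 mm stock and 140 mm blade, lying flat on the right of the bench; origin under the middle of the stock.
Things that resemble listed ones, but are neither listed nor needed, are in the scene too. What is shaped like the slat_a but blue or yellow is not meant. Leave any yellow look-alike of the second_laid alone.

How it is judged:
By the outcome, as a careful person would: the job done as asked, in the order asked, and still so for the second after the job is handed in, with the robot touching nothing.
It also fails if it takes over 72 s, if anything falls off the work surface, if the arm or the gripper's body presses on something with over 40 N, if the wrist force passes 120 N, or if a joint passes its speed limit or range.

## Working session

There is one attempt and no reset: what is moved stays moved. The work goes in short steps, Python scripts to look and compute and a shell command to move; the robot and the scene stay as the last step left them, time stands still between calls to the robot, and variables do not carry over. Pictures are saved under pics/ and viewed, about 8 in all and at most 12, crops included, and the job is handed in when it is done.

```bash
mkdir -p pics; cat > h.py <<'E'
import numpy as np, cv2
from workcell import monitor, cams, order
def cap(n):
    c=cams.camera(n); np.savez(f'pics/{n}.npz',**c); return c
def cloud(c):
    R=cv2.Rodrigues(np.array(c['rvec'],float))[0]; t=np.array(c['tvec'],float).reshape(3)
    v,u=np.mgrid[:420,:560]; d=c['depth']
    P=np.stack([(u-c['cx'])/c['fx']*d,(v-c['cy'])/c['fy']*d,d],-1)
    return (P-t)@R   # R^T (P-t)
E
python3 - <<'E'
from h import *
o=monitor.get_obs(); print(o)
a=cap('scene'); b=cap('top')
for c in (a,b): print(c['fx'],c['cx'],c['cy'],c['rvec'],c['tvec'])
cv2.imwrite('pics/s.png',cv2.resize(a['img'][:,:,::-1],(784,588)))
cv2.imwrite('pics/t.png',cv2.resize(b['img'][:,:,::-1],(784,588)))
E
```

```text
{'time': 0.0, 'q': array([-7.38527649e+01,  5.01139601e+00,  1.00331719e+01,  9.50980658e+01,
       -1.21361602e-03,  9.00003668e+01]), 'qd': array([ 0.02322885, -0.02694059,  0.0536323 ,  0.02316292, -0.07901747,
        0.00233657]), 'joint_efforts': array([-1.11250672e-04, -5.20397651e+01,  4.64798713e+01,  1.65947364e-02,
        5.80123947e-05, -2.23174823e-06]), 'ee_pos': array([ 0.15289673, -0.52810918,  0.24756872]), 'tcp_rot': array([-1.79923710e+02,  1.21410339e-03,  1.61468699e+01]), 'wrist_force': array([-0.05390742,  0.04848657, -0.46854918]), 'torque': array([ 0.0151925 ,  0.0306948 , -0.01138821]), 'opening': 0.08552012545996943}
451.26455211384695 276.78385594917125 209.97584911019223 [ 1.97026718  1.4258282  -0.61859845] [-0.19128996 -0.25896177  1.94282582]
488.1274159887778 282.2684175161457 211.06744044949275 [ 2.1433757  -2.1653438   0.10238934] [0.06199651 0.53624076 1.58432388]
```

View pics/s.png

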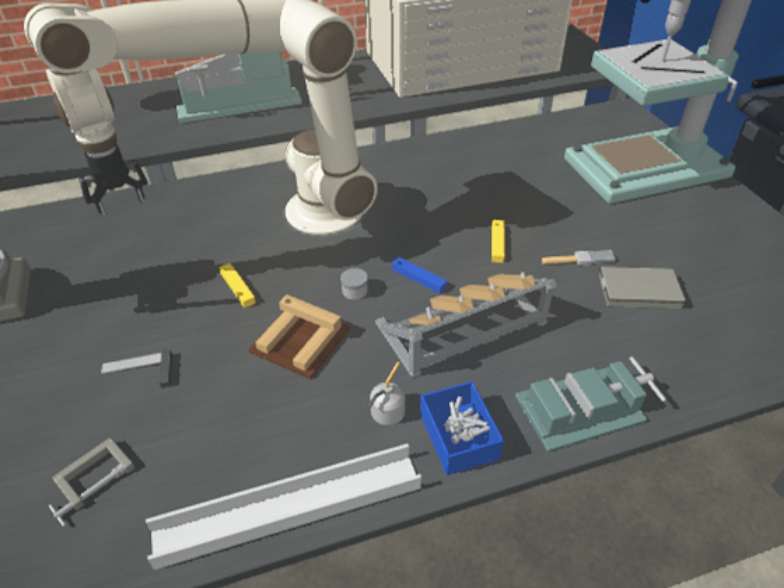

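View pics/t.png

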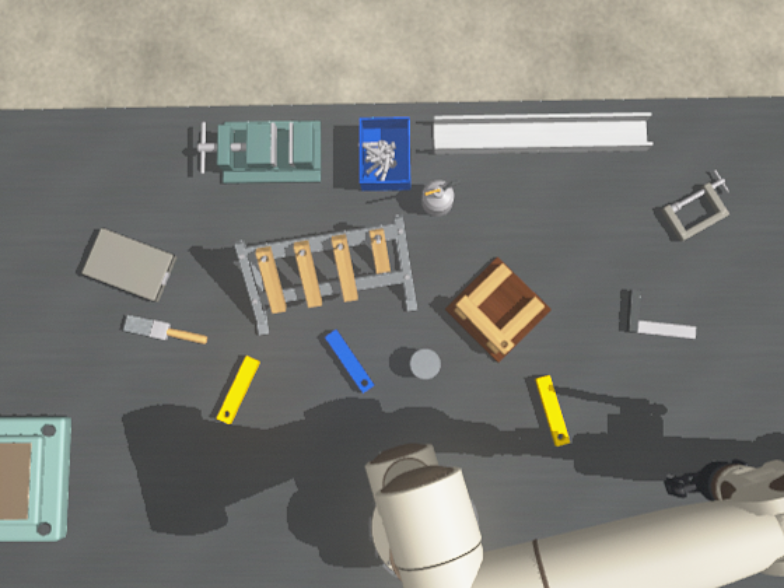

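The top view shows the rack at (320,270), with the thin strip on its right-most peg (380,250) and the slats on the other three. The crib is at (498,308), with the laid second-layer slat on its lower left, so the free place is on its upper right. The blue and yellow look-alikes lie on the bench.

```bash
python3 - <<'E'
from h import *
np.set_printoptions(precision=4,suppress=True)
for n in ('top','scene'):
    c=dict(np.load(f'pics/{n}.npz')); W=cloud(c)
    hsv=cv2.cvtColor(c['img'],cv2.COLOR_RGB2HSV)
    m=cv2.inRange(hsv,(8,70,120),(22,190,255))
    k,l,st,ce=cv2.connectedComponentsWithStats(m,connectivity=4)
    for i in range(1,k):
        if st[i,4]<150: continue
        P=W[l==i]; P=P[np.isfinite(P).all(1)]
        mu=np.median(P,0)
        if np.abs(mu[:2]-[.4,0]).max()>.35: continue
        z=P[:,2]
        print(n,i,st[i],ce[i],'med',mu,'z pct',np.percentile(z,[2,10,25,50,75,90,98]))
        Q=P-P.mean(0); U,S,V=np.linalg.svd(Q,full_matrices=False); 
        print('   axis',V[0],'normal',V[2],'rms mm',S[2]/len(P)**.5*1000)
    # board
    m=cv2.inRange(hsv,(0,80,30),(12,255,125)); 
    k,l,st,ce=cv2.connectedComponentsWithStats(m)
    for i in range(1,k):
        if st[i,4]>300: print(n,'brown',st[i],np.median(W[l==i],0))
E
```

```text
top 2 [264 163  15  33 307] [271.0098 179.8893] med [0.6269 0.0896 0.1109] z pct [0.0016 0.08   0.0915 0.1109 0.1289 0.1432 0.1496]
   axis [-0.1434 -0.0393  0.9889] normal [ 0.1561 -0.9876 -0.0166] rms mm 9.99229067283972
top 3 [237 168  19  48 504] [245.9405 191.5238] med [0.592  0.169  0.1099] z pct [0.002  0.0656 0.0827 0.1099 0.1351 0.1492 0.1572]
   axis [-0.0521 -0.0764  0.9957] normal [ 0.2041 -0.9768 -0.0643] rms mm 10.12935553836102
top 4 [210 172  20  48 527] [219.6091 195.723 ] med [0.58   0.2523 0.1105] z pct [0.0003 0.0666 0.0823 0.1105 0.1356 0.1486 0.1566]
   axis [-0.0775  0.1024 -0.9917] normal [-0.2368  0.9644  0.1181] rms mm 10.476078994990738
top 5 [183 176  22  48 542] [193.3506 199.9299] med [0.5661 0.3354 0.1109] z pct [0.014  0.0673 0.0827 0.1109 0.1358 0.148  0.1579]
   axis [-0.0671 -0.1805  0.9813] normal [-0.2652  0.9514  0.1568] rms mm 10.642011231122828
top 7 [ 325  187   68   71 1831] [356.1622 222.0333] med [ 0.4977 -0.1818  0.0351] z pct [0.0057 0.0099 0.0153 0.0351 0.0539 0.0603 0.0639]
   axis [-0.1557  0.2155  0.964 ] normal [-0.4582  0.8488 -0.2638] rms mm 45.62485740498842
top brown [318 184  46  75 463] [ 0.4943 -0.1338  0.0108]
top brown [342 194  40  41 678] [ 0.53   -0.2133  0.0114]
scene 201 [307 196  75  28 837] [343.5293 208.6344] med [0.5976 0.2426 0.1212] z pct [0.0516 0.0693 0.0903 0.1212 0.1431 0.1528 0.1585]
   axis [ 0.6441 -0.408   0.647 ] normal [ 0.7272  0.0645 -0.6834] rms mm 13.229658546301765
scene 202 [ 182  210   61   55 1291] [214.2262 234.3168] med [ 0.4987 -0.1812  0.039 ] z pct [0.0134 0.0238 0.0349 0.039  0.0574 0.0622 0.065 ]
   axis [ 0.8003 -0.0234  0.5991] normal [ 0.5996  0.0231 -0.8   ] rms mm 39.6819574916996
scene brown [178 228  72  42 881] [ 0.5307 -0.1994  0.0133]
```

```bash
cat > meas.py <<'E'
from h import *
np.set_printoptions(precision=4,suppress=True)
def rays(c,uv):
    R=cv2.Rodrigues(np.array(c['rvec'],float))[0]; t=np.array(c['tvec'],float).reshape(3)
    d=np.c_[(uv[:,0]-c['cx'])/c['fx'],(uv[:,1]-c['cy'])/c['fy'],np.ones(len(uv))]
    return -R.T@t, d@R
def onplane(c,uv,n,p0):
    o,d=rays(c,uv); return o+d*(((p0-o)@n)/(d@n))[:,None]
def rect(A):  # A mm 2-d
    r=cv2.minAreaRect((A*1000).astype(np.float32)); b=cv2.boxPoints(r)
    e=max(b[1]-b[0],b[2]-b[1],key=np.linalg.norm); return np.array(r[0])/1000,sorted(r[1]),np.degrees(np.arctan2(e[1],e[0]))%180
if __name__=='__main__':
  for n in ('top','scene'):
    c=dict(np.load(f'pics/{n}.npz')); W=cloud(c); hsv=cv2.cvtColor(c['img'],cv2.COLOR_RGB2HSV)
    m=cv2.inRange(hsv,(5,50,90),(25,200,255))>0
    # slats on rack
    psi=np.radians(8.9); up=np.array([np.cos(psi)*np.cos(.6632),np.sin(psi)*np.cos(.6632),np.sin(.6632)]); ry=np.array([-np.sin(psi),np.cos(psi),0]); nn=np.cross(up,ry)
    S=W@nn; sel=m&(W[...,2]>.045)&(W[...,2]<.18)&(W[...,1]>.05)&(W[...,1]<.4)&(W[...,0]>.45)&(W[...,0]<.75)
    h=np.histogram(S[sel],bins=np.arange(.3-1,.3+1,.002)); face=h[1][h[0].argmax()]+.001; face=np.median(S[sel&(abs(S-face)<.004)])
    print(n,'face offset',face)
    f=(sel&(abs(S-face)<.006)).astype(np.uint8)
    k,l,st,ce=cv2.connectedComponentsWithStats(f,connectivity=4)
    for i in range(1,k):
        if st[i,4]<80: continue
        v,u=np.nonzero(l==i); P=onplane(c,np.c_[u,v].astype(float),nn,nn*face)
        A=np.c_[P@up,P@ry]; r=rect(A); cen=up*r[0][0]+ry*r[0][1]+nn*face
        q=W[v,u]; M=np.c_[q[:,:2],np.ones(len(q))]; co=np.linalg.lstsq(M,q[:,2],rcond=None)[0]
        print(' slat',st[i,4],'face centre',cen,'centre',cen-nn*.012,r[1],'ang',r[2],'slope fit',np.degrees(np.arctan(np.hypot(*co[:2]))),np.degrees(np.arctan2(co[1],co[0])),'mean',P.mean(0))
    for z in (.060,.036):
        sel=m&(abs(W[...,2]-z)<.007)&(abs(W[...,0]-.49)<.12)&(abs(W[...,1]+.18)<.12)
        print(' z',z,np.median(W[sel][:,2]))
        k,l,st,ce=cv2.connectedComponentsWithStats(sel.astype(np.uint8),connectivity=4)
        for i in range(1,k):
            if st[i,4]<80: continue
            v,u=np.nonzero(l==i); P=onplane(c,np.c_[u,v].astype(float),np.array([0,0,1.]),np.array([0,0,z])); r=rect(P[:,:2])
            print('  crib',st[i,4],r,'mean',P.mean(0),np.median(W[v,u][:,2]))
E
python3 meas.py
```

```text
top face offset -0.2870398662982106
 slat 429 face centre [0.5872 0.1687 0.1094] centre [0.5945 0.1699 0.0999] [32.36233901977539, 165.19525146484375] ang 179.61153 slope fit 37.909655444011065 8.892031849507172 mean [0.587  0.1685 0.1092]
 slat 435 face centre [0.574  0.252  0.1092] centre [0.5813 0.2532 0.0998] [33.10075759887695, 163.3304901123047] ang 0.06513205 slope fit 37.83029840505597 7.761011906048441 mean [0.5738 0.2525 0.1092]
 slat 435 face centre [0.5614 0.3359 0.1096] centre [0.5687 0.337  0.1002] [33.864227294921875, 163.25595092773438] ang 179.49873 slope fit 37.95214675041187 8.971077391781007 mean [0.5614 0.3363 0.1097]
 z 0.06 0.0591830438608808
  crib 460 (array([ 0.4635, -0.1487]), [32.21676254272461, 158.62213134765625], np.float32(43.848003)) mean [ 0.4642 -0.1486  0.06  ] 0.0591830438608808
 z 0.036 0.035611219380642184
  crib 315 (array([ 0.5593, -0.1667]), [31.426185607910156, 115.62344360351562], np.float32(132.98476)) mean [ 0.5597 -0.1668  0.036 ] 0.035189921531942385
  crib 333 (array([ 0.4789, -0.2403]), [29.8708553314209, 114.69475555419922], np.float
[... 533 characters left out ...]
 [0.5942 0.1634 0.1184] centre [0.6015 0.1646 0.109 ] [45.04151153564453, 184.77491760253906] ang 179.60248 slope fit 37.2309574080993 14.47309448114375 mean [0.5967 0.1622 0.1202]
 z 0.06 0.0612727457120412
  crib 368 (array([ 0.4635, -0.1529]), [41.65808868408203, 162.54702758789062], np.float32(42.602585)) mean [ 0.4637 -0.1505  0.06  ] 0.0612727457120412
 z 0.036 0.037407831892831075
  crib 310 (array([ 0.4703, -0.243 ]), [57.497344970703125, 129.17987060546875], np.float32(131.46645)) mean [ 0.475  -0.2393  0.036 ] 0.037509604778601886
  crib 316 (array([ 0.5546, -0.1641]), [36.99938201904297, 134.7005157470703], np.float32(133.40727)) mean [ 0.5559 -0.1663  0.036 ] 0.037261402690049766
```

```bash
cat > plan.py <<'E'
# plan.py N x y z roll pitch yaw : rows from the measured TCP pose to the target, for typing
import sys; from h import *
from scipy.spatial.transform import Rotation as Ro, Slerp
N=int(sys.argv[1]); T=np.array([float(s) for s in sys.argv[2:]])
o=monitor.get_obs(); p=np.array(o['ee_pos']); R=Ro.from_euler('xyz',o['tcp_rot'],degrees=True)
R1=Ro.from_euler('xyz',T[3:],degrees=True); sl=Slerp([0,1],Ro.concatenate([R,R1])); p0=p.copy(); rows=[]
for i in range(1,N+1):
    s=np.round(R.inv().apply(p0+(T[:3]-p0)*i/N-p),3 if i<N else 4); p=p+R.apply(s)
    w=np.round((R.inv()*sl(i/N)).as_rotvec(degrees=True),1); R=R*Ro.from_rotvec(w,degrees=True)
    rows.append([float(a)+0. for a in np.r_[s,w]])
print('t',round(o['time'],2),'pos',np.round(o['ee_pos'],4),'rot',np.round(o['tcp_rot'],2),'F',np.round(o['wrist_force'],1),'open',round(o['opening'],4))
while len(rows)%8: rows.append([0]*6)
for i in range(0,len(rows),8): print(str(rows[i:i+8]).replace('.0,',',').replace('.0]',']').replace('-0,','0,').replace(' ',''))
print('max step',max(np.linalg.norm(r[:3]) for r in rows),'turn',max(np.linalg.norm(r[3:]) for r in rows))
E
python3 plan.py 14 0.44 -0.22 0.34 180 0 16
```

```text
t 0.1 pos [ 0.1529 -0.5281  0.2477] rot [-179.93   -0.     16.14] F [-0.  -0.6 -0.3] open 0.0853
[[0.026,-0.015,-0.007,0,0,0],[0.026,-0.016,-0.006,0,0,0],[0.025,-0.015,-0.007,0,0,0],[0.026,-0.016,-0.006,0,0,0],[0.026,-0.015,-0.007,0,0,0.1],[0.026,-0.016,-0.006,0,0,0],[0.026,-0.015,-0.007,0,0,0],[0.025,-0.016,-0.007,0,0,0]]
[[0.026,-0.015,-0.006,0,0,0],[0.026,-0.016,-0.007,0,0,0],[0.026,-0.015,-0.006,-0.1,0,0],[0.026,-0.016,-0.007,0,0,0],[0.025,-0.015,-0.007,0,0,0],[0.0262,-0.0156,-0.0062,0,0,0],[0,0,0,0,0,0],[0,0,0,0,0,0]]
max step 0.03132091952673165 turn 0.1
```

```bash
A='';
python3 -m handwheel '[[0.026,-0.0155,-0.0065,0,0,0],[0.026,-0.0155,-0.0065,0,0,0],[0.026,-0.0155,-0.0065,0,0,0],[0.026,-0.0155,-0.0065,0,0,0],[0.026,-0.0155,-0.0065,0,0,0],[0.026,-0.0155,-0.0065,0,0,0],[0.026,-0.0155,-0.0065,0,0,0],[0.026,-0.0155,-0.0065,0,0,0]]' 0.5 40
python3 -m handwheel '[[0.026,-0.0155,-0.0065,0,0,0],[0.026,-0.0155,-0.0065,0,0,0],[0.026,-0.0155,-0.0065,0,0,0],[0.026,-0.0155,-0.0065,0,0,0],[0.026,-0.0155,-0.0065,0,0,0],[0.026,-0.0155,-0.0065,0,0,0],[0,0,0,0,0,0],[0,0,0,0,0,0]]'
python3 - <<'E'
from h import *
o=monitor.get_obs(); c=cams.camera('wrist'); np.savez('pics/w1.npz',**c,p=o['ee_pos'],r=o['tcp_rot'])
print(o['time'],o['ee_pos'],o['tcp_rot'],o['opening'],c['tool_from_camera'],c['fx'],c['cx'],c['cy'])
cv2.imwrite('pics/w1.png',cv2.resize(c['img'][:,:,::-1],(784,588)))
E
```

```text
time: 0.77
ee_pos: [0.3189, -0.3501, 0.3004]
tcp_rot: [-180.0, 0.0, 16.1]
wrist_force: [-0.1, 0.0, 0.6]
opening: 0.0641
time: 1.43
ee_pos: [0.4431, -0.2176, 0.339]
tcp_rot: [-180.0, 0.0, 16.3]
wrist_force: [-0.1, -0.6, -0.7]
opening: 0.064
1.4333 [ 0.44305756 -0.21764028  0.33897061] [-1.79978682e+02  2.87985143e-02  1.63114938e+01] 0.06395068609043382 [[-7.48525173e-04 -9.54393440e-01 -2.98550836e-01  7.60983924e-02]
 [ 9.99999559e-01 -8.83887899e-04  3.18377837e-04  4.61664575e-05]
 [-5.67743190e-04 -2.98550466e-01  9.54393680e-01 -1.25550533e-01]
 [ 0.00000000e+00  0.00000000e+00  0.00000000e+00  1.00000000e+00]] 325.19226210127806 280.8348224074741 199.4806129341465
```

View pics/w1.png

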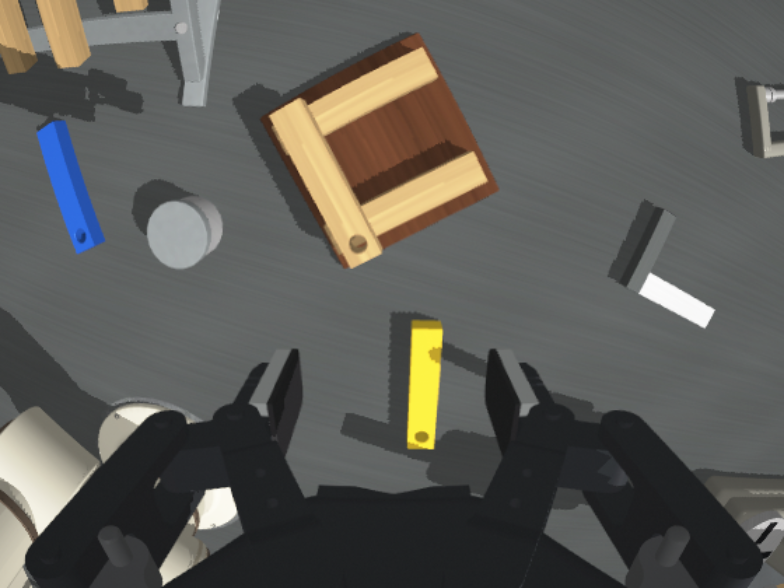

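The wrist picture shows the whole crib around (380,150), with the second-laid slat running from (290,105) to (360,255) and its hole at (358,243). The first pair's top faces are clear.

```bash
cat > wr.py <<'E'
import sys; from meas import *
from scipy.spatial.transform import Rotation as Ro
def wrist(f):
    c=dict(np.load(f)); T=c['tool_from_camera']; R=Ro.from_euler('xyz',c['r'],degrees=True).as_matrix()
    v,u=np.mgrid[:420,:560]; x=u-c['cx']; y=v-c['cy']; r=np.hypot(x,y)+1e-9; th=r/c['fx']
    d=np.stack([np.sin(th)*x/r,np.sin(th)*y/r,np.cos(th)],-1)
    D=d@T[:3,:3].T@R.T; o=R@T[:3,3]+c['p']
    return c,o,D,o+D*(c['depth']/d[...,2])[...,None]
def crib(f,zs=(.060,.036,.012)):
    c,o,D,W=wrist(f); hsv=cv2.cvtColor(c['img'],cv2.COLOR_RGB2HSV)
    m=cv2.inRange(hsv,(10,40,90),(25,200,255))>0
    for z in zs:
        mm=m
        if z==.012: mm=(cv2.inRange(hsv,(0,60,20),(25,255,255))>0)&(c['depth']>0)
        sel=mm&(abs(W[...,2]-z)<.006)&(abs(W[...,0]-.50)<.14)&(abs(W[...,1]+.19)<.14)
        if z==.012: sel=mm&(abs(W[...,0]-.50)<.14)&(abs(W[...,1]+.19)<.14)&(W[...,2]<.017)&(W[...,2]>.007)
        k,l,st,ce=cv2.connectedComponentsWithStats(sel.astype(np.uint8),connectivity=4)
        al=[]
        for i in range(1,k):
            if st[i,4]<150: continue
            P=o+D[l==i]*((z-o[2])/D[l==i][:,2])[:,None]; r=rect(P[:,:2]); al.append(P)
            if z!=.012: print(' z',z,st[i,4],r,np.median(W[l==i][:,2]))
        if z==.012 and al: print(' board',rect(np.vstack(al)[:,:2]))
if __name__=='__main__': crib(sys.argv[1])
E
python3 wr.py pics/w1.npz
```

```text
z 0.06 3090 (array([ 0.4636, -0.1486]), [33.84095764160156, 160.44993591308594], np.float32(43.093166)) 0.05991530803997175
 z 0.036 2247 (array([ 0.5574, -0.1637]), [34.344268798828125, 121.48853302001953], np.float32(133.05023)) 0.03588485229027466
 z 0.036 2163 (array([ 0.4774, -0.2377]), [33.142032623291016, 119.6714096069336], np.float32(132.94102)) 0.035901158207299166
 board (array([ 0.5033, -0.1859]), [179.38450622558594, 179.4130401611328], np.float32(43.95589))
```

```bash
python3 plan.py 14 0.535 0.1606 0.177 180 -38 8.9
```

```text
t 1.48 pos [ 0.4424 -0.2184  0.3389] rot [-1.7998e+02  5.0000e-02  1.6230e+01] F [-0.2 -0.3 -0.7] open 0.0639
[[0.014,-0.024,0.012,-0.2,2.7,0.5],[0.013,-0.024,0.012,-0.1,2.7,0.5],[0.012,-0.025,0.012,-0.2,2.7,0.5],[0.012,-0.024,0.014,-0.2,2.8,0.5],[0.011,-0.025,0.013,-0.2,2.7,0.5],[0.009,-0.025,0.014,-0.2,2.7,0.5],[0.009,-0.025,0.014,-0.1,2.7,0.5],[0.008,-0.025,0.015,-0.2,2.7,0.5]]
[[0.007,-0.025,0.015,-0.2,2.7,0.5],[0.007,-0.026,0.015,-0.2,2.7,0.5],[0.005,-0.025,0.016,-0.1,2.8,0.5],[0.004,-0.026,0.015,-0.2,2.7,0.5],[0.003,-0.025,0.016,-0.2,2.7,0.5],[0.0027,-0.0258,0.0157,-0.2,2.7,0.6],[0,0,0,0,0,0],[0,0,0,0,0,0]]
max step 0.03082207001484488 turn 2.8513154858766505
```

```bash

python3 -m handwheel '[[0.014,-0.024,0.012,-0.2,2.7,0.5],[0.013,-0.024,0.012,-0.1,2.7,0.5],[0.012,-0.025,0.012,-0.2,2.7,0.5],[0.012,-0.024,0.014,-0.2,2.8,0.5],[0.011,-0.025,0.013,-0.2,2.7,0.5],[0.009,-0.025,0.014,-0.2,2.7,0.5],[0.009,-0.025,0.014,-0.1,2.7,0.5],[0.008,-0.025,0.015,-0.2,2.7,0.5]]' 0.4 40
python3 -m handwheel '[[0.007,-0.025,0.015,-0.2,2.7,0.5],[0.007,-0.026,0.015,-0.2,2.7,0.5],[0.005,-0.025,0.016,-0.1,2.8,0.5],[0.004,-0.026,0.015,-0.2,2.7,0.5],[0.003,-0.025,0.016,-0.2,2.7,0.5],[0.0027,-0.0258,0.0157,-0.2,2.7,0.6],[0,0,0,0,0,0],[0,0,0,0,0,0]]'
python3 - <<'E'
from wr import *
o=monitor.get_obs(); c=cams.camera('wrist'); np.savez('pics/w2.npz',**c,p=o['ee_pos'],r=o['tcp_rot'])
cv2.imwrite('pics/w2.png',c['img'][:,:,::-1])
c,oo,D,W=wrist('pics/w2.npz')
psi=np.radians(8.9); up=np.array([np.cos(psi)*np.cos(.6632),np.sin(psi)*np.cos(.6632),np.sin(.6632)]); ry=np.array([-np.sin(psi),np.cos(psi),0]); nn=np.cross(up,ry)
hsv=cv2.cvtColor(c['img'],cv2.COLOR_RGB2HSV); m=cv2.inRange(hsv,(8,40,90),(25,200,255))>0
S=W@nn; print('face',np.median(S[m&(abs(S+.287)<.006)]))
sel=m&(abs(S+.287)<.006)&(W[...,1]>.05)
k,l,st,ce=cv2.connectedComponentsWithStats(sel.astype(np.uint8),connectivity=4)
for i in range(1,k):
    if st[i,4]<200: continue
    d=D[l==i]; P=oo+d*((-.287-oo@nn)/(d@nn))[:,None]; r=rect(np.c_[P@up,P@ry])
    print(st[i],r,up*r[0][0]+ry*r[0][1]-nn*.299)
E
python3 plan.py 6 0.5957 0.1701 0.0983 180 -38 8.9
```

```text
time: 2.15
ee_pos: [0.4948, -0.0025, 0.2462]
tcp_rot: [179.3, -21.9, 12.1]
wrist_force: [0.7, 0.4, 0.8]
opening: 0.0596
time: 2.82
ee_pos: [0.5418, 0.1184, 0.1761]
tcp_rot: [179.4, -37.9, 12.7]
wrist_force: [-0.4, 0.3, 0.4]
opening: 0.0595
face -0.28672521342620105
[ 198   95   51  213 8203] (array([0.5426, 0.0772]), [33.49311065673828, 160.98040771484375], np.float32(179.71274)) [0.5924 0.1709 0.0985]
[  91   96   56  200 7033] (array([0.5433, 0.1607]), [36.46476745605469, 160.80935668945312], np.float32(179.68744)) [0.5799 0.2535 0.0988]
[  17  103   50  177 4507] (array([0.5439, 0.2444]), [38.1506233215332, 160.1480712890625], np.float32(179.63661)) [0.5675 0.3363 0.0992]
t 2.87 pos [0.5425 0.1184 0.1777] rot [179.39 -37.98  12.67] F [ 0.1  0.1 -0.1] open 0.06
[[0,-0.007,0.017,-0.3,0,0.5],[0,-0.006,0.017,-0.3,0,0.5],[0,-0.007,0.016,-0.3,0,0.5],[0,-0.007,0.017,-0.2,0,0.5],[0,-0.007,0.017,-0.3,0,0.5],[0.0001,-0.0072,0.0166,-0.3,0,0.5],[0,0,0,0,0,0],[0,0,0,0,0,0]]
max step 0.018384776310850236 turn 0.58309518948453
```

View pics/w2.png

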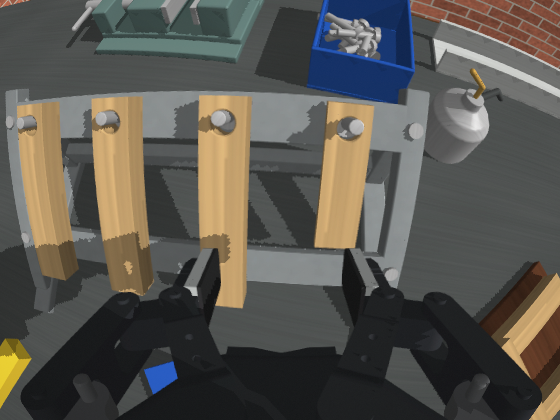

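The wrist picture shows slat A at (222,200) with its peg at (222,120), and the short thin strip at (343,180). The speed limit cut the last move short by about 42 mm in y, so I'll shift sideways first and then approach.

```bash
python3 plan.py 5 0.5337 0.1611 0.1764 180 -38 8.7
```

```text
t 2.87 pos [0.5425 0.1184 0.1777] rot [179.39 -37.98  12.67] F [ 0.1  0.1 -0.1] open 0.06
[[0,-0.009,0,-0.4,0,0.6],[0,-0.008,0,-0.3,0,0.7],[0,-0.009,0,-0.4,0,0.6],[-0.001,-0.009,0,-0.4,0,0.6],[-0.0002,-0.0086,0.0005,-0.3,0,0.6],[0,0,0,0,0,0],[0,0,0,0,0,0],[0,0,0,0,0,0]]
max step 0.009055385138137416 turn 0.7615773105863908
```

```bash

python3 -m handwheel '[[0,-0.009,0,-0.4,0,0.6],[0,-0.008,0,-0.3,0,0.7],[0,-0.009,0,-0.4,0,0.6],[-0.001,-0.009,0,-0.4,0,0.6],[0,-0.0085,0.0005,-0.3,0,0.6],[0,0,0,0,0,0],[0,0,0,0,0,0],[0,0,0,0,0,0]]'
python3 plan.py 7 0.5945 0.1706 0.0976 180 -38 8.7
```

```text
time: 3.53
ee_pos: [0.5423, 0.1212, 0.176]
tcp_rot: [179.2, -38.1, 13.0]
wrist_force: [-0.3, 0.5, 0.1]
opening: 0.0599
t 3.53 pos [0.5423 0.1212 0.176 ] rot [179.23 -38.09  13.02] F [-0.3  0.5  0.1] open 0.0599
[[0,-0.005,0.014,-0.3,0,0.5],[0,-0.006,0.014,-0.2,0,0.5],[0,-0.005,0.015,-0.3,0,0.5],[0,-0.006,0.014,-0.3,-0.1,0.4],[0,-0.006,0.014,-0.3,0,0.5],[0,-0.005,0.014,-0.2,0,0.5],[-0.0005,-0.0061,0.0139,-0.3,0,0.5],[0,0,0,0,0,0]]
max step 0.015811388300841896 turn 0.58309518948453
```

```bash
python3 -c "
from h import *
o=monitor.get_obs(); print(np.round(o['q'],2),np.round(o['ee_pos'],4),o['tcp_rot'])"
```

```text
[ 12.95 -31.33 -37.34  45.9   -0.73 179.94] [0.5423 0.1212 0.176 ] [179.22936924 -38.09359474  13.01844336]
```

Joint 6 is at its limit: yaw = q1 − q6 + 180. I'll use the half-turned grasp instead, which keeps q6 between about −65 and 30 for the whole job.

```bash

for i in 1 2 3; do python3 -m handwheel '[[0,0,0,0,0,-7.1],[0,0,0,0,0,-7.1],[0,0,0,0,0,-7.1],[0,0,0,0,0,-7.1],[0,0,0,0,0,-7.1],[0,0,0,0,0,-7.1],[0,0,0,0,0,-7.1],[0,0,0,0,0,-7.1]]' | tail -3 >/dev/null; done
python3 plan.py 7 0.5337 0.1611 0.1764 0 142 8.7; python3 -c "
from h import *
print(np.round(monitor.get_obs()['q'],1))"
```

```text
t 5.53 pos [0.5423 0.1212 0.176 ] rot [ 173.57   37.64 -178.69] F [-0.2  0.6  0.2] open 0.0599
[[0.001,0.006,0,0.3,0,-0.8],[0.001,0.006,0,0.2,0,-0.9],[0,0.005,0,0.3,0,-0.8],[0.001,0.006,0,0.3,0,-0.8],[0,0.006,-0.001,0.3,0,-0.9],[0.001,0.006,0,0.2,0,-0.8],[0.0001,0.0056,0,0.3,0,-0.8],[0,0,0,0,0,0]]
max step 0.00608276253029822 turn 0.9486832980505138
[ 12.9 -31.3 -37.3  45.9  -0.7   9.2]
```

```bash

python3 -m handwheel '[[0.001,0.006,0,0.3,0,-0.8],[0.001,0.006,0,0.3,0,-0.8],[0,0.006,0,0.3,0,-0.8],[0.001,0.006,0,0.3,0,-0.8],[0,0.006,-0.001,0.3,0,-0.9],[0.001,0.006,0,0.2,0,-0.8],[0,0.005,0,0.3,0,-0.8],[0,0,0,0,0,0]]'
python3 plan.py 7 0.5945 0.1706 0.0976 0 142 8.7
```

```text
time: 6.2
ee_pos: [0.5338, 0.1627, 0.1766]
tcp_rot: [179.8, 37.9, -171.8]
wrist_force: [-0.1, -0.2, -0.7]
opening: 0.0598
t 6.2 pos [0.5338 0.1627 0.1766] rot [ 179.77   37.94 -171.81] F [-0.1 -0.2 -0.7] open 0.0598
[[0,0,0.014,0,0,-0.1],[0,0,0.015,0,0,0],[0,-0.001,0.014,0,0,-0.1],[0,0,0.014,0,0,0],[0,0,0.014,-0.1,0,-0.1],[0,0,0.015,0,-0.1,0],[0.0003,-0.0003,0.0139,0,0,-0.1],[0,0,0,0,0,0]]
max step 0.015 turn 0.14142135623730953
```

```bash

python3 -m handwheel '[[0,-0.0003,0.014,0,0,-0.1],[0,-0.0003,0.015,0,0,0],[0,-0.0003,0.014,0,0,-0.1],[0,0,0.014,0,0,0],[0,0,0.014,0,0,-0.1],[0,0,0.015,0,-0.1,0],[0.0003,-0.0003,0.014,0,0,0],[0,0,0,0,0,0]]'
python3 plan.py 7 0.5945 0.1706 0.0976 0 142 8.7
python3 -m handwheel '[[0,0,0,0,0,0],[0,0,0,0,0,0],[0,0,0,0,0,0],[0,0,0,0,0,0],[0,0,0,0,0,0],[0,0,0,0,0,0],[0,0,0,0,0,0],[0,0,0,0,0,0]]' -1 45
```

```text
time: 6.87
ee_pos: [0.5945, 0.169, 0.0945]
tcp_rot: [180.0, 37.8, -171.6]
wrist_force: [-0.8, -0.1, -1.0]
opening: 0.0599
t 6.87 pos [0.5945 0.169  0.0945] rot [ 179.99   37.83 -171.56] F [-0.8 -0.1 -1. ] open 0.0599
[[0,0,0,0,0,0],[-0.001,0,-0.001,0,0,-0.1],[0,0.001,0,-0.1,-0.1,0],[0,0,0,0,0,0],[-0.001,0,-0.001,0,0,0],[0,0,0,0,0,-0.1],[-0.0001,0.0005,-0.0003,0,-0.1,0],[0,0,0,0,0,0]]
max step 0.001414213562373095 turn 0.14142135623730953
time: 7.53
ee_pos: [0.5949, 0.1695, 0.0987]
tcp_rot: [179.9, 38.1, -171.6]
wrist_force: [-6.4, -1.7, 5.8]
opening: 0.0319
```

```bash

python3 -m handwheel '[[0,0,-0.004,0,0,0],[0,0,-0.007,0,0,0],[0,0,-0.010,0,0,0],[0,0,-0.012,0,0,0],[0,0,-0.012,0,0,0],[0,0,-0.012,0,0,0],[0,0,-0.008,0,0,0],[0,0,0,0,0,0]]'
python3 - <<'E'
from h import *
o=monitor.get_obs(); c=cams.camera('wrist'); np.savez('pics/w3.npz',**c,p=o['ee_pos'],r=o['tcp_rot'])
cv2.imwrite('pics/w3.png',c['img'][:,:,::-1])
E
python3 plan.py 22 0.50 -0.10 0.28 180 0 -136.7
```

```text
time: 8.2
ee_pos: [0.5551, 0.1636, 0.1509]
tcp_rot: [179.9, 38.2, -171.6]
wrist_force: [-0.3, -0.5, -0.2]
opening: 0.0316
t 8.25 pos [0.5553 0.1636 0.1499] rot [ 179.93   38.15 -171.57] F [-0.2 -0.3 -0.5] open 0.0313
[[0,-0.011,-0.007,-0.5,1.7,-1.5],[0,-0.012,-0.008,-0.5,1.7,-1.5],[0.001,-0.011,-0.007,-0.6,1.6,-1.6],[0.001,-0.011,-0.008,-0.5,1.7,-1.5],[0.002,-0.012,-0.007,-0.5,1.7,-1.5],[0.002,-0.011,-0.008,-0.5,1.7,-1.5],[0.003,-0.01,-0.008,-0.6,1.7,-1.6],[0.003,-0.011,-0.007,-0.5,1.6,-1.5]]
[[0.004,-0.011,-0.008,-0.5,1.7,-1.5],[0.004,-0.01,-0.008,-0.5,1.7,-1.5],[0.005,-0.01,-0.007,-0.6,1.7,-1.6],[0.005,-0.01,-0.008,-0.5,1.7,-1.5],[0.006,-0.01,-0.007,-0.5,1.6,-1.5],[0.006,-0.009,-0.008,-0.5,1.7,-1.5],[0.007,-0.01,-0.007,-0.6,1.7,-1.6],[0.007,-0.009,-0.007,-0.5,1.7,-1.5]]
[[0.008,-0.009,-0.007,-0.5,1.7,-1.5],[0.008,-0.008,-0.007,-0.5,1.6,-1.5],[0.009,-0.008,-0.007,-0.6,1.7,-1.6],[0.008,-0.008,-0.007,-0.5,1.7,-1.5],[0.01,-0.008,-0.006,-0.5,1.7,-1.5],[0.0094,-0.0071,-0.006,-0.5,1.7,-1.5],[0,0,0,0,0,0],[0,0,0,0,0,0]]
max step 0.014422205101855958 turn 2.4103941586387903
```

View pics/w3.png

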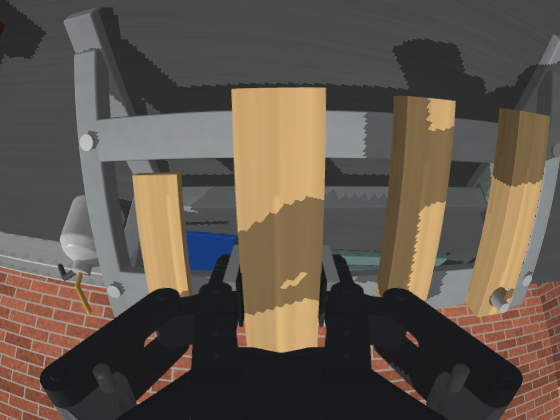

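```bash
cat > held.py <<'E'
import sys; from wr import *
# held slat in tool frame: rays onto its near face, tool z=-0.014
def held(f):
    c=dict(np.load(f)); T=c['tool_from_camera']; hsv=cv2.cvtColor(c['img'],cv2.COLOR_RGB2HSV)
    v,u=np.mgrid[:420,:560]; x=u-c['cx']; y=v-c['cy']; r=np.hypot(x,y)+1e-9; th=r/c['fx']
    d=np.stack([np.sin(th)*x/r,np.sin(th)*y/r,np.cos(th)],-1)@T[:3,:3].T; o=T[:3,3]
    P=o+d*((-.014-o[2])/d[...,2])[...,None]
    dep=c['depth']; m=(cv2.inRange(hsv,(8,40,60),(25,200,255))>0)&(dep<.22)&(dep>.03)&(abs(P[...,1])<.03)&(P[...,0]>.0)&(P[...,0]<.12)
    mid=m&(abs(P[...,1])<.01); print('end x mm',[round(float(P[...,0][mid&(abs(P[...,1]-a)<.003)].max())*1000,1) for a in (-.008,0,.008)])
    for X in (.03,.05,.07):
        s=m&(abs(P[...,0]-X)<.002); ys=P[...,1][s]; print(' at x',X,'y edges mm',np.percentile(ys,[1,99])*1000)
held(sys.argv[1])
E
python3 held.py pics/w3.npz; python3 plan.py 16 0.50 -0.10 0.26 180 0 -136.7
```

```text
end x mm [80.9, 81.1, 81.2]
 at x 0.03 y edges mm [-16.0783  15.1058]
 at x 0.05 y edges mm [-16.3539  15.0624]
 at x 0.07 y edges mm [-16.5949  14.6409]
t 8.25 pos [0.5553 0.1636 0.1499] rot [ 179.93   38.15 -171.57] F [-0.2 -0.3 -0.5] open 0.0313
[[0,-0.016,-0.009,-0.7,2.3,-2.1],[0.002,-0.015,-0.009,-0.7,2.3,-2.1],[0.002,-0.016,-0.01,-0.8,2.3,-2.1],[0.003,-0.015,-0.009,-0.7,2.3,-2.1],[0.004,-0.015,-0.009,-0.7,2.4,-2.1],[0.005,-0.015,-0.01,-0.7,2.3,-2.1],[0.006,-0.014,-0.009,-0.7,2.3,-2.1],[0.007,-0.014,-0.01,-0.8,2.3,-2.1]]
[[0.008,-0.014,-0.009,-0.7,2.3,-2.1],[0.008,-0.013,-0.009,-0.7,2.3,-2.1],[0.01,-0.013,-0.009,-0.7,2.3,-2.1],[0.01,-0.012,-0.008,-0.8,2.3,-2.1],[0.011,-0.012,-0.009,-0.7,2.3,-2],[0.012,-0.011,-0.008,-0.7,2.3,-2.1],[0.012,-0.011,-0.008,-0.7,2.4,-2.1],[0.0132,-0.0103,-0.0068,-0.7,2.3,-2.1]]
max step 0.018973665961010275 turn 3.2649655434629015
```

The held slat sits centred in the jaws to about 1 mm. Next I carry it towards the crib.

```bash

python3 -m handwheel '[[0,-0.016,-0.009,-0.7,2.3,-2.1],[0.002,-0.015,-0.009,-0.7,2.3,-2.1],[0.002,-0.016,-0.01,-0.8,2.3,-2.1],[0.003,-0.015,-0.009,-0.7,2.3,-2.1],[0.004,-0.015,-0.009,-0.7,2.4,-2.1],[0.005,-0.015,-0.01,-0.7,2.3,-2.1],[0.006,-0.014,-0.009,-0.7,2.3,-2.1],[0.007,-0.014,-0.01,-0.8,2.3,-2.1]]'
python3 -m handwheel '[[0.008,-0.014,-0.009,-0.7,2.3,-2.1],[0.008,-0.013,-0.009,-0.7,2.3,-2.1],[0.01,-0.013,-0.009,-0.7,2.3,-2.1],[0.01,-0.012,-0.008,-0.8,2.3,-2.1],[0.011,-0.012,-0.009,-0.7,2.3,-2],[0.012,-0.011,-0.008,-0.7,2.3,-2.1],[0.012,-0.011,-0.008,-0.7,2.4,-2.1],[0.013,-0.010,-0.007,-0.7,2.3,-2.1]]'
python3 plan.py 15 0.5414 -0.2257 0.10 180 0 -136.7
```

```text
time: 8.92
ee_pos: [0.5273, 0.0309, 0.2038]
tcp_rot: [-177.0, 18.8, -153.0]
wrist_force: [0.1, -0.6, -1.4]
opening: 0.0313
time: 9.58
ee_pos: [0.5003, -0.1007, 0.2588]
tcp_rot: [179.9, -0.3, -136.6]
wrist_force: [-0.3, 1.0, -1.5]
opening: 0.0313
t 9.58 pos [ 0.5003 -0.1007  0.2588] rot [ 179.92   -0.27 -136.64] F [-0.3  1.  -1.5] open 0.0313
[[0.004,-0.008,0.011,0,0,0],[0.003,-0.008,0.01,0,0,0],[0.004,-0.008,0.011,0,-0.1,0],[0.004,-0.008,0.01,0,0,0],[0.003,-0.008,0.011,0,0,0],[0.004,-0.008,0.011,0,0,0],[0.004,-0.008,0.01,0,0,0],[0.004,-0.008,0.011,0,0,0]]
[[0.003,-0.008,0.01,0.1,-0.1,0],[0.004,-0.008,0.011,0,0,0],[0.004,-0.007,0.01,0,0,0],[0.003,-0.008,0.011,0,0,0],[0.004,-0.008,0.011,0,0,0],[0.004,-0.008,0.01,0,0,0.1],[0.0035,-0.0082,0.0108,0,-0.1,0],[0,0,0,0,0,0]]
max step 0.014177446878757825 turn 0.14142135623730953
```

```bash

python3 -m handwheel '[[0.004,-0.008,0.0105,0,-0.1,0],[0.004,-0.008,0.0105,0,0,0],[0.004,-0.008,0.0105,0,-0.1,0],[0.004,-0.008,0.0105,0,0,0],[0.0035,-0.008,0.0105,0,0,0],[0.0035,-0.008,0.0105,0,0,0],[0.0035,-0.008,0.0105,0,0,0],[0.0035,-0.008,0.0105,0,0,0]]'
python3 -m handwheel '[[0.0037,-0.008,0.0105,0,0,0],[0.0037,-0.008,0.0105,0,0,0],[0.0037,-0.008,0.0105,0,0,0],[0.0037,-0.008,0.0105,0,0,0],[0.0037,-0.008,0.0105,0,0,0],[0.0037,-0.008,0.0105,0,0,0],[0.0035,-0.0072,0.0105,0,0,0],[0,0,0,0,0,0]]'
python3 -m handwheel '[[0,0,0,0,0,0],[0,0,0,0,0,0],[0,0,0,0,0,0],[0,0,0,0,0,0],[0,0,0,0,0,0],[0,0,0,0,0,0],[0,0,0,0,0,0],[0,0,0,0,0,0]]'
python3 plan.py 8 0.5410 -0.2253 0.052 180 0 -136.7
python3 - <<'E'
from wr import *
o=monitor.get_obs(); c=cams.camera('wrist'); np.savez('pics/w4.npz',**c,p=o['ee_pos'],r=o['tcp_rot'])
crib('pics/w4.npz',(.036,.060))
E
python3 held.py pics/w4.npz
```

```text
time: 10.25
ee_pos: [0.5222, -0.1675, 0.1741]
tcp_rot: [180.0, 0.1, -136.7]
wrist_force: [0.3, 0.3, -0.7]
opening: 0.0314
time: 10.92
ee_pos: [0.5407, -0.2255, 0.0989]
tcp_rot: [179.8, -0.0, -136.8]
wrist_force: [-0.2, 0.1, -1.5]
opening: 0.0316
time: 11.58
ee_pos: [0.5413, -0.2244, 0.1019]
tcp_rot: [-180.0, 0.1, -136.7]
wrist_force: [0.2, 0.1, -0.8]
opening: 0.0317
t 11.58 pos [ 0.5413 -0.2244  0.1019] rot [-1.8000e+02  8.0000e-02 -1.3673e+02] F [ 0.2  0.1 -0.8] open 0.0317
[[0,0,0.006,0,0,0],[0,0,0.006,0,0,0],[0,0,0.007,0,0,0],[0,0,0.006,0,0,0],[0.001,0,0.006,0,0,0],[0,0,0.006,0,0.1,0],[0,0,0.007,0,0,0],[-0.0002,-0.0004,0.0059,0,0,0]]
max step 0.007 turn 0.1
 z 0.036 7388 (array([ 0.4887, -0.1878]), [71.13690185546875, 141.4446258544922], np.float32(44.736885)) 0.035991117112469065
 z 0.06 9370 (array([ 0.4618, -0.1519]), [36.00776672363281, 151.938232421875], np.float32(43.13379)) 0.05980226972582958
end x mm [83.3, 83.6, 83.7]
 at x 0.03 y edges mm [-15.9775  15.1977]
 at x 0.05 y edges mm [-16.3213  27.7954]
 at x 0.07 y edges mm [-18.164   29.5566]
```

```bash

python3 -m handwheel '[[0,0,0.006,0,0,0],[0,0,0.008,0,0,0],[0,0,0.008,0,0,0],[0,0,0.008,0,0,0],[0,0,0.008,0,0,0],[0,-0.0003,0.007,0,0,0],[0,-0.0003,0.006,0,0,0],[0,0,0,0,0,0]]'
python3 -m handwheel '[[0,0,0.0005,0,0,0],[0,0,0.0005,0,0,0],[0,0,0,0,0,0],[0,0,0,0,0,0],[0,0,0.0005,0,0,0],[0,0,0.0005,0,0,0],[0,0,0,0,0,0],[0,0,0,0,0,0]]'
```

```text
time: 12.3
ee_pos: [0.541, -0.2247, 0.049]
tcp_rot: [179.9, 0.0, -136.7]
wrist_force: [-0.8, -0.3, -0.5]
opening: 0.0315
time: 12.97
ee_pos: [0.5417, -0.2249, 0.0488]
tcp_rot: [180.0, 0.1, -136.7]
wrist_force: [-0.2, 0.0, -0.3]
opening: 0.0314
```

```bash

for i in 1 2; do python3 -m handwheel '[[0,0,0.0005,0,0,0],[0,0,0,0,0,0],[0,0,0.0005,0,0,0],[0,0,0,0,0,0],[0,0,0,0,0,0],[0,0,0,0,0,0],[0,0,0,0,0,0],[0,0,0,0,0,0]]'; done
```

```text
time: 13.63
ee_pos: [0.5417, -0.2249, 0.0478]
tcp_rot: [180.0, 0.1, -136.7]
wrist_force: [-0.1, -0.9, -0.5]
opening: 0.0313
time: 14.3
ee_pos: [0.5417, -0.2249, 0.0468]
tcp_rot: [180.0, 0.1, -136.7]
wrist_force: [0.2, -0.4, -1.5]
opening: 0.0312
```

```bash

for i in 1 2; do python3 -m handwheel '[[0,0,0.0005,0,0,0],[0,0,0,0,0,0],[0,0,0.0003,0,0,0],[0,0,0,0,0,0],[0,0,0,0,0,0],[0,0,0,0,0,0],[0,0,0,0,0,0],[0,0,0,0,0,0]]'; done
```

```text
time: 14.97
ee_pos: [0.5417, -0.2249, 0.0462]
tcp_rot: [-180.0, 0.1, -136.7]
wrist_force: [-1.0, -0.1, 3.2]
opening: 0.0316
time: 15.63
ee_pos: [0.5418, -0.2249, 0.0462]
tcp_rot: [-180.0, 0.1, -136.7]
wrist_force: [-3.5, 2.3, 8.7]
opening: 0.0314
```

```bash

python3 -m handwheel '[[0,0,-0.0005,0,0,0],[0,0,0,0,0,0],[0,0,0,0,0,0],[0,0,0,0,0,0],[0,0,0,0,0,0],[0,0,-0.006,0,0,0],[0,0,-0.010,0,0,0],[0,0,-0.015,0,0,0]]' 0.2
python3 -m handwheel '[[0,0,-0.02,0,0,0],[0,0,-0.03,0,0,0],[0,0,-0.035,0,0,0],[0,0,-0.035,0,0,0],[0,0,-0.035,0,0,0],[0,0,-0.025,0,0,0],[0,0,0,0,0,0],[0,0,0,0,0,0]]' 0.4
python3 - <<'E'
from wr import *
o=monitor.get_obs(); c=cams.camera('wrist'); np.savez('pics/w5.npz',**c,p=o['ee_pos'],r=o['tcp_rot'])
cv2.imwrite('pics/w5.png',c['img'][:,:,::-1])
crib('pics/w5.npz')
c=cap('top'); 
E
python3 meas.py | sed -n '/top/,/scene/p'; python3 plan.py 16 0.5206 0.2443 0.177 0 142 8.7
```

```text
time: 16.3
ee_pos: [0.5412, -0.2247, 0.0767]
tcp_rot: [179.9, 0.0, -136.7]
wrist_force: [0.0, -0.3, 0.8]
opening: 0.0511
time: 16.97
ee_pos: [0.5421, -0.2253, 0.2594]
tcp_rot: [-179.8, 0.2, -136.7]
wrist_force: [-0.1, -0.1, 0.2]
opening: 0.0597
 z 0.06 4153 (array([ 0.464 , -0.1488]), [34.4961051940918, 160.6638946533203], np.float32(42.938393)) 0.05982843331722437
 z 0.06 4548 (array([ 0.5407, -0.2259]), [32.66845703125, 159.72988891601562], np.float32(44.12953)) 0.059869216915701406
 z 0.036 183 (array([ 0.516 , -0.2787]), [6.449952602386475, 30.21025276184082], np.float32(42.67953)) 0.036039364433335
 z 0.036 4006 (array([ 0.5031, -0.1832]), [79.23664855957031, 144.22035217285156], np.float32(43.717995)) 0.035855918304028955
 z 0.036 236 (array([ 0.5956, -0.2044]), [9.102812767028809, 34.3876953125], np.float32(42.454544)) 0.03572096469286937
 board (array([ 0.5034, -0.1864]), [178.61732482910156, 179.29745483398438], np.float32(44.03924))
top face offset -0.2870179690292569
 slat 431 face centre [0.5737 0.2523 0.1091] centre [0.581  0.2534 0.0996] [32.53181076049805, 162.76298522
[... 861 characters left out ...]
 pos [ 0.5414 -0.225   0.2564] rot [ 1.7997e+02  6.0000e-02 -1.3673e+02] F [ 0.3 -0.1 -0.3] open 0.0593
[[-0.019,0.022,0.005,0.7,-2.3,2.1],[-0.018,0.023,0.005,0.7,-2.3,2.1],[-0.017,0.024,0.006,0.8,-2.3,2],[-0.016,0.024,0.007,0.7,-2.3,2.1],[-0.015,0.025,0.006,0.7,-2.3,2.1],[-0.014,0.026,0.007,0.7,-2.3,2.1],[-0.012,0.026,0.007,0.7,-2.3,2.1],[-0.011,0.027,0.007,0.7,-2.3,2]]
[[-0.01,0.027,0.007,0.8,-2.3,2.1],[-0.009,0.028,0.007,0.7,-2.3,2.1],[-0.007,0.028,0.008,0.7,-2.3,2.1],[-0.006,0.028,0.007,0.7,-2.3,2],[-0.005,0.028,0.007,0.7,-2.3,2.1],[-0.003,0.029,0.007,0.8,-2.3,2.1],[-0.002,0.029,0.006,0.7,-2.3,2.1],[-0.0006,0.0292,0.0062,0.7,-2.3,2.1]]
max step 0.030347981810987034 turn 3.215587038162705
```

View pics/w5.png

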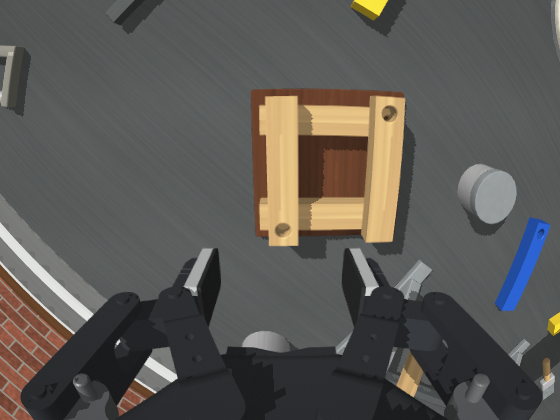

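The second-layer slat now lies at (282,165) in this picture. It measures within about 1 mm of the target and about 0.8° off it. Next is slat B.

```bash
python3 plan.py 16 0.5075 0.2419 0.1938 0 142 8.7
```

```text
t 17.07 pos [ 0.5414 -0.225   0.2564] rot [ 1.7997e+02  6.0000e-02 -1.3673e+02] F [ 0.3 -0.1 -0.3] open 0.0593
[[-0.018,0.023,0.004,0.7,-2.3,2.1],[-0.018,0.023,0.004,0.7,-2.3,2.1],[-0.016,0.024,0.005,0.8,-2.3,2],[-0.016,0.025,0.005,0.7,-2.3,2.1],[-0.014,0.025,0.006,0.7,-2.3,2.1],[-0.013,0.026,0.005,0.7,-2.3,2.1],[-0.012,0.027,0.006,0.7,-2.3,2.1],[-0.01,0.026,0.006,0.7,-2.3,2]]
[[-0.01,0.028,0.006,0.8,-2.3,2.1],[-0.008,0.027,0.006,0.7,-2.3,2.1],[-0.007,0.029,0.006,0.7,-2.3,2.1],[-0.006,0.028,0.005,0.7,-2.3,2],[-0.004,0.029,0.006,0.7,-2.3,2.1],[-0.003,0.028,0.006,0.8,-2.3,2.1],[-0.002,0.029,0.005,0.7,-2.3,2.1],[-0.0011,0.0295,0.0046,0.7,-2.3,2.1]]
max step 0.03043024810940588 turn 3.215587038162705
```

```bash

python3 -m handwheel '[[-0.018,0.023,0.004,0.7,-2.3,2.1],[-0.018,0.023,0.004,0.7,-2.3,2.1],[-0.016,0.024,0.005,0.8,-2.3,2],[-0.016,0.025,0.005,0.7,-2.3,2.1],[-0.014,0.025,0.006,0.7,-2.3,2.1],[-0.013,0.026,0.005,0.7,-2.3,2.1],[-0.012,0.027,0.006,0.7,-2.3,2.1],[-0.01,0.026,0.006,0.7,-2.3,2]]'
python3 -m handwheel '[[-0.01,0.028,0.006,0.8,-2.3,2.1],[-0.008,0.027,0.006,0.7,-2.3,2.1],[-0.007,0.029,0.006,0.7,-2.3,2.1],[-0.006,0.028,0.005,0.7,-2.3,2],[-0.004,0.029,0.006,0.7,-2.3,2.1],[-0.003,0.028,0.006,0.8,-2.3,2.1],[-0.002,0.029,0.005,0.7,-2.3,2.1],[-0.001,0.029,0.005,0.7,-2.3,2.1]]'
python3 -m handwheel '[[0,0,0,0,0,0],[0,0,0,0,0,0],[0,0,0,0,0,0],[0,0,0,0,0,0],[0,0,0,0,0,0],[0,0,0,0,0,0],[0,0,0,0,0,0],[0,0,0,0,0,0]]'
python3 plan.py 7 0.5817 0.2536 0.0977 0 142 8.7
```

```text
time: 17.73
ee_pos: [0.5236, 0.0092, 0.2234]
tcp_rot: [-177.0, 19.1, -153.1]
wrist_force: [0.3, 0.4, 0.6]
opening: 0.0599
time: 18.4
ee_pos: [0.5068, 0.2423, 0.1922]
tcp_rot: [179.9, 38.1, -171.5]
wrist_force: [1.5, -0.6, 0.6]
opening: 0.0603
time: 19.07
ee_pos: [0.5082, 0.2408, 0.1938]
tcp_rot: [180.0, 38.0, -171.4]
wrist_force: [-0.6, 0.6, -0.3]
opening: 0.0602
t 19.07 pos [0.5082 0.2408 0.1938] rot [ 179.97   38.05 -171.41] F [-0.6  0.6 -0.3] open 0.0602
[[0,0,0.017,0,0,0],[0,0,0.018,0,0,0],[0,0.001,0.017,0,0,0],[0,0,0.017,0,0,0],[0,0,0.018,0,0,-0.1],[0,0,0.017,0,0,0],[0.0005,0.0006,0.0176,0,0,0],[0,0,0,0,0,0]]
max step 0.018 turn 0.1
```

```bash

python3 -m handwheel '[[0,0,0.018,0,0,0],[0,0,0.020,0,0,0],[0,0.001,0.02,0,0,0],[0,0.0003,0.02,0,0,0],[0,0.0003,0.018,0,0,-0.1],[0,0,0.015,0,0,0],[0.0005,0,0.0105,0,0,0],[0,0,0,0,0,0]]'
python3 -m handwheel '[[0,0,0,0,0,0],[0,0,0,0,0,0],[0,0,0,0,0,0],[0,0,0,0,0,0],[0,0,0,0,0,0],[0,0,0,0,0,0],[0,0,0,0,0,0],[0,0,0,0,0,0]]' -1 45
python3 -m handwheel '[[0,0,-0.004,0,0,0],[0,0,-0.007,0,0,0],[0,0,-0.010,0,0,0],[0,0,-0.012,0,0,0],[0,0,-0.012,0,0,0],[0,0,-0.012,0,0,0],[0,0,-0.008,0,0,0],[0,0,0,0,0,0]]'
python3 - <<'E'
from h import *
o=monitor.get_obs(); c=cams.camera('wrist'); np.savez('pics/w6.npz',**c,p=o['ee_pos'],r=o['tcp_rot'])
E
python3 held.py pics/w6.npz
python3 plan.py 24 0.54 -0.145 0.24 180 0 133.3
```

```text
time: 19.73
ee_pos: [0.5812, 0.2535, 0.095]
tcp_rot: [-179.9, 37.9, -171.2]
wrist_force: [-0.0, -1.2, -1.0]
opening: 0.0599
time: 20.4
ee_pos: [0.5814, 0.2544, 0.099]
tcp_rot: [-180.0, 38.1, -171.2]
wrist_force: [-7.0, -2.5, 6.2]
opening: 0.0315
time: 21.07
ee_pos: [0.5415, 0.2484, 0.1509]
tcp_rot: [180.0, 38.2, -171.2]
wrist_force: [-0.1, -0.2, -1.3]
opening: 0.0312
end x mm [80.9, 80.8, 80.9]
 at x 0.03 y edges mm [-15.7006  15.4802]
 at x 0.05 y edges mm [-15.7381  15.4207]
 at x 0.07 y edges mm [-15.8989  14.9891]
t 21.12 pos [0.5417 0.2484 0.1499] rot [-179.99   38.13 -171.23] F [ 0.4 -0.3 -1.2] open 0.0314
[[0,-0.016,-0.005,0.8,1.5,2.2],[-0.001,-0.016,-0.004,0.7,1.4,2.2],[-0.001,-0.017,-0.004,0.8,1.5,2.3],[-0.002,-0.016,-0.004,0.8,1.4,2.2],[-0.003,-0.016,-0.004,0.7,1.5,2.2],[-0.003,-0.016,-0.003,0.8,1.5,2.2],[-0.003,-0.016,-0.004,0.8,1.4,2.3],[-0.004,-0.016,-0.003,0.7,1.5,2.2]]
[[-0.005,-0.016,-0.004,0.8,1.4,2.2],[-0.005,-0.016,-0.003,0.8,1.5,2.2],[-0.005,-0.015,-0.003,0.7,1.5,2.2],[-0.006,-0.016,-0.003,0.8,1.4,2.3],[-0.007,-0.015,-0.003,0.8,1.5,2.2],[-0.007,-0.015,-0.003,0.7,1.5,2.2],[-0.008,-0.015,-0.003,0.8,1.4,2.2],[-0.008,-0.014,-0.003,0.8,1.5,2.3]]
[[-0.008,-0.014,-0.003,0.7,1.4,2.2],[-0.009,-0.014,-0.003,0.8,1.5,2.2],[-0.01,-0.013,-0.003,0.8,1.5,2.2],[-0.01,-0.014,-0.004,0.7,1.4,2.3],[-0.01,-0.012,-0.003,0.8,1.5,2.2],[-0.011,-0.013,-0.003,0.8,1.4,2.2],[-0.011,-0.012,-0.004,0.8,1.5,2.2],[-0.0117,-0.0117,-0.0033,0.7,1.5,2.2]]
max step 0.017663521732655695 turn 2.8600699292150185
```

```bash

python3 -m handwheel '[[0,-0.016,-0.005,0.8,1.5,2.2],[-0.001,-0.016,-0.004,0.7,1.4,2.2],[-0.001,-0.017,-0.004,0.8,1.5,2.3],[-0.002,-0.016,-0.004,0.8,1.4,2.2],[-0.003,-0.016,-0.004,0.7,1.5,2.2],[-0.003,-0.016,-0.003,0.8,1.5,2.2],[-0.003,-0.016,-0.004,0.8,1.4,2.3],[-0.004,-0.016,-0.003,0.7,1.5,2.2]]'
python3 -m handwheel '[[-0.005,-0.016,-0.004,0.8,1.4,2.2],[-0.005,-0.016,-0.003,0.8,1.5,2.2],[-0.005,-0.015,-0.003,0.7,1.5,2.2],[-0.006,-0.016,-0.003,0.8,1.4,2.3],[-0.007,-0.015,-0.003,0.8,1.5,2.2],[-0.007,-0.015,-0.003,0.7,1.5,2.2],[-0.008,-0.015,-0.003,0.8,1.4,2.2],[-0.008,-0.014,-0.003,0.8,1.5,2.3]]'
python3 -m handwheel '[[-0.008,-0.014,-0.003,0.7,1.4,2.2],[-0.009,-0.014,-0.003,0.8,1.5,2.2],[-0.01,-0.013,-0.003,0.8,1.5,2.2],[-0.01,-0.014,-0.004,0.7,1.4,2.3],[-0.01,-0.012,-0.003,0.8,1.5,2.2],[-0.011,-0.013,-0.003,0.8,1.4,2.2],[-0.011,-0.012,-0.004,0.8,1.5,2.2],[-0.0117,-0.0117,-0.0033,0.7,1.5,2.2]]'
python3 plan.py 7 0.5437 -0.1493 0.095 180 0 133.4
```

```text
time: 21.78
ee_pos: [0.5412, 0.1166, 0.1779]
tcp_rot: [175.4, 25.4, 168.3]
wrist_force: [0.8, -0.1, -1.8]
opening: 0.0312
time: 22.45
ee_pos: [0.5409, -0.0152, 0.2083]
tcp_rot: [175.8, 12.2, 150.5]
wrist_force: [0.4, 0.4, -1.2]
opening: 0.0317
time: 23.12
ee_pos: [0.5403, -0.1461, 0.2386]
tcp_rot: [-179.9, -0.2, 133.2]
wrist_force: [-0.4, 0.5, -1.1]
opening: 0.0317
t 23.12 pos [ 0.5403 -0.1461  0.2386] rot [-1.7987e+02 -1.7000e-01  1.3321e+02] F [-0.4  0.5 -1.1] open 0.0317
[[-0.001,0,0.021,0,0,0],[0,0,0.02,0,0,-0.1],[-0.001,0,0.021,-0.1,-0.1,0],[-0.001,0,0.02,0,0,0],[-0.001,0,0.021,0,0,0],[0,0,0.02,0,0,-0.1],[-0.001,0.0004,0.0206,0,-0.1,0],[0,0,0,0,0,0]]
max step 0.02102379604162864 turn 0.14142135623730953
```

```bash

python3 -m handwheel '[[-0.001,0,0.021,0,0,0],[-0.0005,0,0.022,0,0,-0.1],[-0.001,0,0.024,-0.1,-0.1,0],[-0.0005,0,0.024,0,0,0],[-0.001,0,0.022,0,0,0],[0,0,0.018,0,0,-0.1],[-0.0007,0.0004,0.013,0,-0.1,0],[0,0,0,0,0,0]]'
python3 -m handwheel '[[0,0,0.003,0,0,0],[0,0,0.004,0,0,0],[0,0,0.004,0,0,0],[0,0,0.004,0,0,0],[0,0,0.002,0,0,0],[0,0,0,0,0,0],[0,0,0,0,0,0],[0,0,0,0,0,0]]'
python3 plan.py 7 0.5437 -0.1493 0.0702 180 0 133.4
```

```text
time: 23.78
ee_pos: [0.5421, -0.148, 0.0911]
tcp_rot: [-179.9, -0.1, 133.5]
wrist_force: [-1.1, 0.1, -0.7]
opening: 0.0315
time: 24.45
ee_pos: [0.5437, -0.1483, 0.0786]
tcp_rot: [180.0, 0.2, 133.5]
wrist_force: [1.0, 0.1, -0.4]
opening: 0.0316
t 24.45 pos [ 0.5437 -0.1483  0.0786] rot [1.7996e+02 1.6000e-01 1.3352e+02] F [ 1.   0.1 -0.4] open 0.0316
[[0,0,0.001,0,0,0],[0,0,0.001,0,0,0],[0,0,0.002,0,0.1,0.1],[0,0,0.001,0,0,0],[-0.001,0,0.001,0,0,0],[0,-0.001,0.001,0,0,0],[0.0003,0.0004,0.0014,0,0.1,0],[0,0,0,0,0,0]]
max step 0.002 turn 0.14142135623730953
```

```bash

python3 -m handwheel '[[-0.0004,-0.0003,0.002,0,0.1,0],[-0.0003,-0.0003,0.002,0,0.1,0.1],[0,0,0.002,0,0,0],[0,0,0.0005,0,0,0],[0,0,0,0,0,0],[0,0,0,0,0,0],[0,0,0,0,0,0],[0,0,0,0,0,0]]'
python3 -m handwheel '[[0,0,0.0005,0,0,0],[0,0,0,0,0,0],[0,0,0.0005,0,0,0],[0,0,0,0,0,0],[0,0,0.0005,0,0,0],[0,0,0,0,0,0],[0,0,0,0,0,0],[0,0,0,0,0,0]]'
```

```text
time: 25.12
ee_pos: [0.5436, -0.1492, 0.0719]
tcp_rot: [180.0, -0.1, 133.4]
wrist_force: [0.1, 0.0, -1.8]
opening: 0.0315
time: 25.78
ee_pos: [0.5436, -0.1492, 0.0708]
tcp_rot: [180.0, -0.0, 133.4]
wrist_force: [-2.6, 1.5, 5.2]
opening: 0.0316
```

```bash

python3 -m handwheel '[[0,0,0.0005,0,0,0],[0,0,0,0,0,0],[0,0,0,0,0,0],[0,0,0,0,0,0],[0,0,0,0,0,0],[0,0,0,0,0,0],[0,0,0,0,0,0],[0,0,0,0,0,0]]'
python3 -m handwheel '[[0,0,-0.0003,0,0,0],[0,0,0,0,0,0],[0,0,0,0,0,0],[0,0,0,0,0,0],[0,0,0,0,0,0],[0,0,-0.006,0,0,0],[0,0,-0.010,0,0,0],[0,0,-0.015,0,0,0]]' 0.2
python3 -m handwheel '[[0,0,-0.02,0,0,0],[0,0,-0.03,0,0,0],[0,0,-0.035,0,0,0],[0,0,-0.035,0,0,0],[0,0,-0.025,0,0,0],[0,0,-0.015,0,0,0],[0,0,0,0,0,0],[0,0,0,0,0,0]]' 0.4
python3 - <<'E'
from wr import *
o=monitor.get_obs(); c=cams.camera('wrist'); np.savez('pics/w7.npz',**c,p=o['ee_pos'],r=o['tcp_rot'])
crib('pics/w7.npz',(.084,.060,.012))
E
python3 plan.py 20 0.4948 0.3252 0.1940 0 142 8.7
```

```text
time: 26.45
ee_pos: [0.5437, -0.1492, 0.0708]
tcp_rot: [179.9, -0.0, 133.4]
wrist_force: [-3.8, 1.8, 9.7]
opening: 0.0319
time: 27.12
ee_pos: [0.5431, -0.1491, 0.1012]
tcp_rot: [-180.0, -0.1, 133.4]
wrist_force: [0.6, 0.4, 0.1]
opening: 0.0514
time: 27.78
ee_pos: [0.544, -0.1496, 0.2626]
tcp_rot: [179.9, 0.1, 133.4]
wrist_force: [0.8, 0.3, -0.8]
opening: 0.0597
 z 0.084 5139 (array([ 0.5432, -0.1491]), [32.41807174682617, 159.64511108398438], np.float32(133.59378)) 0.08397620496070146
 z 0.06 3319 (array([ 0.4483, -0.1619]), [32.14885711669922, 120.14730834960938], np.float32(43.37443)) 0.06001543997410608
 z 0.06 165 (array([ 0.5197, -0.0959]), [6.070869445800781, 30.449790954589844], np.float32(133.93263)) 0.05991609910703427
 z 0.06 232 (array([ 0.5948, -0.1723]), [7.723361968994141, 34.986045837402344], np.float32(134.42258)) 0.059960072690450034
 z 0.06 2937 (array([ 0.5244, -0.2401]), [34.480812072753906, 117.4982681274414], np.float32(44.185516)) 0.05999747040363734
 board (array([ 0.5028, -0.1851]), [178.39971923828125, 179.58982849121094], np.float32(43.873417))
t 27.83 pos 
[... 207 characters left out ...]
17,0.017,0.003,-0.9,-1.8,-2.6],[0.016,0.018,0.002,-1,-1.8,-2.7],[0.016,0.018,0.002,-0.9,-1.7,-2.7],[0.014,0.019,0.002,-0.9,-1.7,-2.6],[0.014,0.02,0.002,-0.9,-1.8,-2.7]]
[[0.013,0.02,0.001,-0.9,-1.7,-2.6],[0.012,0.021,0.002,-0.9,-1.8,-2.7],[0.011,0.021,0.001,-0.9,-1.7,-2.7],[0.011,0.022,0.002,-0.9,-1.8,-2.6],[0.009,0.022,0.002,-1,-1.7,-2.7],[0.008,0.022,0.002,-0.9,-1.8,-2.6],[0.007,0.023,0.001,-0.9,-1.7,-2.7],[0.007,0.024,0.003,-0.9,-1.8,-2.7]]
[[0.005,0.023,0.002,-0.9,-1.7,-2.6],[0.004,0.024,0.002,-0.9,-1.8,-2.7],[0.003,0.023,0.003,-0.9,-1.7,-2.6],[0.0022,0.0241,0.003,-0.9,-1.8,-2.7],[0,0,0,0,0,0],[0,0,0,0,0,0],[0,0,0,0,0,0],[0,0,0,0,0,0]]
max step 0.025179356624028343 turn 3.395585369269929
```

Slat B is within 1 mm of its target. Now slat C.

```bash

python3 -m handwheel '[[0.019,0.015,0.003,-0.9,-1.7,-2.7],[0.018,0.015,0.003,-0.9,-1.8,-2.6],[0.018,0.016,0.003,-0.9,-1.7,-2.7],[0.017,0.017,0.003,-0.9,-1.8,-2.6],[0.016,0.018,0.002,-1,-1.8,-2.7],[0.016,0.018,0.002,-0.9,-1.7,-2.7],[0.014,0.019,0.002,-0.9,-1.7,-2.6],[0.014,0.02,0.002,-0.9,-1.8,-2.7]]'
python3 -m handwheel '[[0.013,0.02,0.001,-0.9,-1.7,-2.6],[0.012,0.021,0.002,-0.9,-1.8,-2.7],[0.011,0.021,0.001,-0.9,-1.7,-2.7],[0.011,0.022,0.002,-0.9,-1.8,-2.6],[0.009,0.022,0.002,-1,-1.7,-2.7],[0.008,0.022,0.002,-0.9,-1.8,-2.6],[0.007,0.023,0.001,-0.9,-1.7,-2.7],[0.007,0.024,0.003,-0.9,-1.8,-2.7]]'
python3 -m handwheel '[[0.005,0.023,0.002,-0.9,-1.7,-2.6],[0.004,0.024,0.002,-0.9,-1.8,-2.7],[0.003,0.023,0.003,-0.9,-1.7,-2.6],[0.002,0.024,0.003,-0.9,-1.8,-2.7],[0,0,0,0,0,0],[0,0,0,0,0,0],[0,0,0,0,0,0],[0,0,0,0,0,0]]'
python3 plan.py 7 0.5692 0.3370 0.0978 0 142 8.7;  python3 -c "
from h import *
print(np.round(monitor.get_obs()['q'],1))"
```

```text
time: 28.5
ee_pos: [0.5237, 0.0417, 0.2324]
tcp_rot: [175.3, 15.0, 154.4]
wrist_force: [0.5, 0.1, 1.1]
opening: 0.0598
time: 29.17
ee_pos: [0.5036, 0.2316, 0.2054]
tcp_rot: [176.6, 30.7, 176.3]
wrist_force: [0.3, 0.2, -0.1]
opening: 0.0601
time: 29.83
ee_pos: [0.495, 0.3244, 0.194]
tcp_rot: [-180.0, 38.0, -171.4]
wrist_force: [0.4, -0.1, 0.3]
opening: 0.0596
t 29.83 pos [0.495  0.3244 0.194 ] rot [-179.96   37.96 -171.36] F [ 0.4 -0.1  0.3] open 0.0596
[[0,0,0.017,0,0,0],[0,0,0.018,0,0,0],[0,0.001,0.017,0,0,0],[0,0,0.018,0,0,0],[0,0,0.017,-0.1,0,0],[0,0,0.018,0,0,0],[-0.0001,0.0003,0.0171,0,0,-0.1],[0,0,0,0,0,0]]
max step 0.018 turn 0.1
[ 42.1 -21.  -27.9  50.1 -19.9  27.5]
```

```bash

python3 -m handwheel '[[0,0,0.018,0,0,0],[0,0,0.020,0,0,0],[0,0.001,0.02,0,0,0],[0,0.0003,0.02,0,0,0],[0,0,0.018,0,0,-0.1],[0,0,0.015,0,0,0],[0,0,0.011,0,0,0],[0,0,0,0,0,0]]'
python3 -m handwheel '[[0,0,0,0,0,0],[0,0,0,0,0,0],[0,0,0,0,0,0],[0,0,0,0,0,0],[0,0,0,0,0,0],[0,0,0,0,0,0],[0,0,0,0,0,0],[0,0,0,0,0,0]]' -1 45
python3 -m handwheel '[[0,0,-0.004,0,0,0],[0,0,-0.007,0,0,0],[0,0,-0.010,0,0,0],[0,0,-0.012,0,0,0],[0,0,-0.012,0,0,0],[0,0,-0.012,0,0,0],[0,0,-0.008,0,0,0],[0,0,0,0,0,0]]'
python3 - <<'E'
from h import *
o=monitor.get_obs(); c=cams.camera('wrist'); np.savez('pics/w8.npz',**c,p=o['ee_pos'],r=o['tcp_rot'])
E
python3 held.py pics/w8.npz
python3 plan.py 24 0.463 -0.20 0.24 180 0 133.4
```

```text
time: 30.5
ee_pos: [0.5693, 0.3363, 0.0956]
tcp_rot: [-179.8, 37.8, -171.2]
wrist_force: [-0.2, -0.1, -0.1]
opening: 0.06
time: 31.17
ee_pos: [0.569, 0.338, 0.0994]
tcp_rot: [-179.9, 38.1, -171.2]
wrist_force: [-6.5, -2.8, 6.2]
opening: 0.0315
time: 31.83
ee_pos: [0.5291, 0.3321, 0.1512]
tcp_rot: [-180.0, 38.1, -171.2]
wrist_force: [0.3, 0.2, -0.5]
opening: 0.0315
end x mm [80.9, 80.8, 81.2]
 at x 0.03 y edges mm [-15.7374  15.2317]
 at x 0.05 y edges mm [-15.8104  15.1602]
 at x 0.07 y edges mm [-16.2312  14.9885]
t 31.88 pos [0.5293 0.332  0.1501] rot [-179.94   38.06 -171.17] F [-0.2 -0.4 -1.3] open 0.0315
[[0.003,-0.021,-0.007,0.8,1.5,2.2],[0.001,-0.022,-0.006,0.7,1.4,2.2],[0.002,-0.022,-0.006,0.8,1.5,2.3],[0,-0.022,-0.006,0.8,1.4,2.2],[0,-0.022,-0.005,0.7,1.5,2.2],[-0.001,-0.022,-0.005,0.8,1.5,2.2],[-0.002,-0.022,-0.005,0.7,1.4,2.2],[-0.002,-0.022,-0.005,0.8,1.5,2.3]]
[[-0.003,-0.022,-0.004,0.8,1.4,2.2],[-0.004,-0.022,-0.005,0.7,1.5,2.2],[-0.005,-0.022,-0.004,0.8,1.5,2.2],[-0.005,-0.021,-0.004,0.8,1.4,2.2],[-0.006,-0.022,-0.003,0.7,1.5,2.3],[-0.007,-0.021,-0.004,0.8,1.4,2.2],[-0.008,-0.021,-0.003,0.8,1.5,2.2],[-0.008,-0.021,-0.004,0.7,1.5,2.2]]
[[-0.009,-0.02,-0.003,0.8,1.4,2.2],[-0.01,-0.021,-0.004,0.7,1.5,2.3],[-0.01,-0.019,-0.003,0.8,1.4,2.2],[-0.011,-0.02,-0.003,0.8,1.5,2.2],[-0.012,-0.019,-0.004,0.7,1.5,2.2],[-0.013,-0.018,-0.003,0.8,1.4,2.3],[-0.013,-0.019,-0.004,0.8,1.5,2.2],[-0.0132,-0.0174,-0.0033,0.7,1.4,2.2]]
max step 0.023600847442411893 turn 2.8600699292150185
```

```bash

python3 -m handwheel '[[0.003,-0.021,-0.007,0.8,1.5,2.2],[0.001,-0.022,-0.006,0.7,1.4,2.2],[0.002,-0.022,-0.006,0.8,1.5,2.3],[0,-0.022,-0.006,0.8,1.4,2.2],[0,-0.022,-0.005,0.7,1.5,2.2],[-0.001,-0.022,-0.005,0.8,1.5,2.2],[-0.002,-0.022,-0.005,0.7,1.4,2.2],[-0.002,-0.022,-0.005,0.8,1.5,2.3]]'
python3 -m handwheel '[[-0.003,-0.022,-0.004,0.8,1.4,2.2],[-0.004,-0.022,-0.005,0.7,1.5,2.2],[-0.005,-0.022,-0.004,0.8,1.5,2.2],[-0.005,-0.021,-0.004,0.8,1.4,2.2],[-0.006,-0.022,-0.003,0.7,1.5,2.3],[-0.007,-0.021,-0.004,0.8,1.4,2.2],[-0.008,-0.021,-0.003,0.8,1.5,2.2],[-0.008,-0.021,-0.004,0.7,1.5,2.2]]'
python3 -m handwheel '[[-0.009,-0.02,-0.003,0.8,1.4,2.2],[-0.01,-0.021,-0.004,0.7,1.5,2.3],[-0.01,-0.019,-0.003,0.8,1.4,2.2],[-0.011,-0.02,-0.003,0.8,1.5,2.2],[-0.012,-0.019,-0.004,0.7,1.5,2.2],[-0.013,-0.018,-0.003,0.8,1.4,2.3],[-0.013,-0.019,-0.004,0.8,1.5,2.2],[-0.0132,-0.0174,-0.0033,0.7,1.4,2.2]]'
python3 plan.py 7 0.4639 -0.2247 0.095 180 0 133.4
```

```text
time: 32.55
ee_pos: [0.5068, 0.1533, 0.1786]
tcp_rot: [175.4, 25.4, 168.4]
wrist_force: [-0.2, 0.0, -1.3]
opening: 0.0312
time: 33.22
ee_pos: [0.4847, -0.0241, 0.2089]
tcp_rot: [175.8, 12.2, 150.7]
wrist_force: [1.1, 1.0, -1.4]
opening: 0.0317
time: 33.88
ee_pos: [0.4629, -0.2016, 0.239]
tcp_rot: [-179.9, -0.1, 133.2]
wrist_force: [1.6, 0.1, -1.0]
opening: 0.0315
t 33.88 pos [ 0.4629 -0.2016  0.239 ] rot [-1.7991e+02 -8.0000e-02  1.3324e+02] F [ 1.6  0.1 -1. ] open 0.0315
[[-0.003,-0.002,0.021,0,0,0],[-0.002,-0.002,0.02,0,0,0],[-0.003,-0.002,0.021,0,0,-0.1],[-0.002,-0.002,0.02,-0.1,0,0],[-0.003,-0.003,0.021,0,-0.1,0],[-0.002,-0.002,0.02,0,0,0],[-0.0026,-0.002,0.021,0,0,-0.1],[0,0,0,0,0,0]]
max step 0.02142428528562855 turn 0.1
```

```bash

python3 -m handwheel '[[-0.003,-0.003,0.019,0,0,0],[-0.003,-0.003,0.022,0,0,0],[-0.003,-0.003,0.024,0,0,-0.1],[-0.003,-0.002,0.024,-0.1,0,0],[-0.003,-0.002,0.022,0,-0.1,0],[-0.0015,-0.001,0.018,0,0,0],[-0.001,-0.001,0.013,0,0,-0.1],[0,0,0,0,0,0]]'
python3 -m handwheel '[[0,0,0.003,0,0,0],[0,0,0.004,0,0,0],[0,0,0.004,0,0,0],[0,0,0.004,0,0,0],[0,0,0.002,0,0,0],[0,0,0,0,0,0],[0,0,0,0,0,0],[0,0,0,0,0,0]]'
python3 plan.py 4 0.4639 -0.2247 0.0725 180 0 133.4
```

```text
time: 34.55
ee_pos: [0.4627, -0.223, 0.0938]
tcp_rot: [-179.9, -0.2, 133.5]
wrist_force: [0.1, 0.5, -1.9]
opening: 0.0317
time: 35.22
ee_pos: [0.4643, -0.2234, 0.0809]
tcp_rot: [179.9, 0.1, 133.6]
wrist_force: [0.2, 0.0, -1.9]
opening: 0.0314
t 35.22 pos [ 0.4643 -0.2234  0.0809] rot [1.7994e+02 1.5000e-01 1.3356e+02] F [ 0.2  0.  -1.9] open 0.0314
[[0,0,0.002,0,0,0],[0,-0.001,0.002,0,0.1,0.1],[-0.001,0,0.002,0,0,0],[0.0003,-0.0002,0.0024,0.1,0,0.1],[0,0,0,0,0,0],[0,0,0,0,0,0],[0,0,0,0,0,0],[0,0,0,0,0,0]]
max step 0.002426932219902319 turn 0.14142135623730953
```

```bash

python3 -m handwheel '[[-0.0004,-0.0006,0.002,0,0.1,0],[-0.0003,-0.0006,0.002,0,0,0.1],[0,0,0.002,0,0,0.1],[0,0,0.002,0,0,0],[0,0,0.001,0,0,0],[0,0,0,0,0,0],[0,0,0,0,0,0],[0,0,0,0,0,0]]'
python3 -m handwheel '[[0,0,0.0005,0,0,0],[0,0,0,0,0,0],[0,0,0.0005,0,0,0],[0,0,0,0,0,0],[0,0,0.0003,0,0,0],[0,0,0,0,0,0],[0,0,0,0,0,0],[0,0,0,0,0,0]]'
```

```text
time: 35.88
ee_pos: [0.4637, -0.2247, 0.0718]
tcp_rot: [180.0, 0.0, 133.4]
wrist_force: [-1.2, 0.1, 0.8]
opening: 0.0315
time: 36.55
ee_pos: [0.4637, -0.2246, 0.0713]
tcp_rot: [179.9, 0.1, 133.4]
wrist_force: [-5.1, 3.1, 10.2]
opening: 0.0311
```

```bash

python3 -m handwheel '[[0,0,-0.0003,0,0,0],[0,0,0,0,0,0],[0,0,0,0,0,0],[0,0,0,0,0,0],[0,0,0,0,0,0],[0,0,-0.006,0,0,0],[0,0,-0.010,0,0,0],[0,0,-0.015,0,0,0]]' 0.2
python3 -m handwheel '[[0,0,-0.02,0,0,0],[0,0,-0.03,0,0,0],[0,0,-0.035,0,0,0],[0,0,-0.035,0,0,0],[0,0,-0.030,0,0,0],[0,0,-0.02,0,0,0],[0,0,-0.01,0,0,0],[0,0,0,0,0,0]]' 0.4
python3 - <<'E'
from wr import *
o=monitor.get_obs(); c=cams.camera('wrist'); np.savez('pics/w9.npz',**c,p=o['ee_pos'],r=o['tcp_rot'])
cv2.imwrite('pics/w9.png',c['img'][:,:,::-1])
crib('pics/w9.npz',(.084,.060,.012))
a=cams.camera('scene'); cv2.imwrite('pics/s2.png',cv2.resize(a['img'][150:330,150:430,::-1],None,fx=2.5,fy=2.5,interpolation=cv2.INTER_CUBIC))
E
```

```text
time: 37.22
ee_pos: [0.4633, -0.2244, 0.1017]
tcp_rot: [180.0, -0.1, 133.4]
wrist_force: [0.8, -1.3, 0.6]
opening: 0.0511
time: 37.88
ee_pos: [0.4641, -0.225, 0.2844]
tcp_rot: [179.9, 0.2, 133.4]
wrist_force: [0.1, -0.2, -0.2]
opening: 0.0598
 z 0.084 4537 (array([ 0.4629, -0.224 ]), [32.49490737915039, 159.7584228515625], np.float32(133.5259)) 0.0839117569940746
 z 0.084 4125 (array([ 0.542 , -0.1495]), [34.853736877441406, 160.0531005859375], np.float32(133.41704)) 0.08381833343964379
 z 0.06 268 (array([ 0.409 , -0.1994]), [9.695962905883789, 31.364826202392578], np.float32(132.67683)) 0.05995322143658094
 z 0.06 2121 (array([ 0.4688, -0.1484]), [43.29152297973633, 79.1270751953125], np.float32(43.725605)) 0.05992341844742405
 z 0.06 1880 (array([ 0.5221, -0.2044]), [77.79911041259766, 107.82504272460938], np.float32(133.00949)) 0.059885386618306835
 z 0.06 177 (array([ 0.4854, -0.2788]), [6.861188888549805, 33.21662902832031], np.float32(132.41576)) 0.05976972415904436
 board (array([ 0.5023, -0.1855]), [178.17886352539062, 179.03054809570312], np.float32(44.044834))
```

View pics/w9.png

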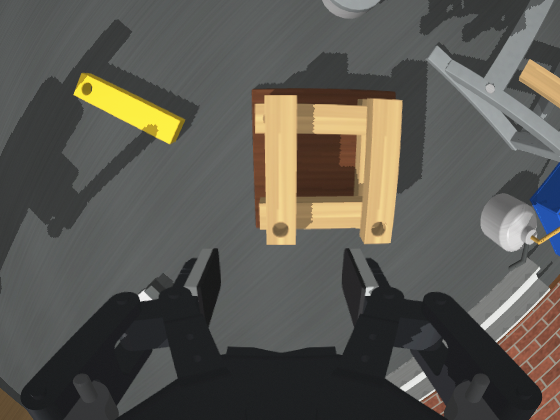

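View pics/s2.png

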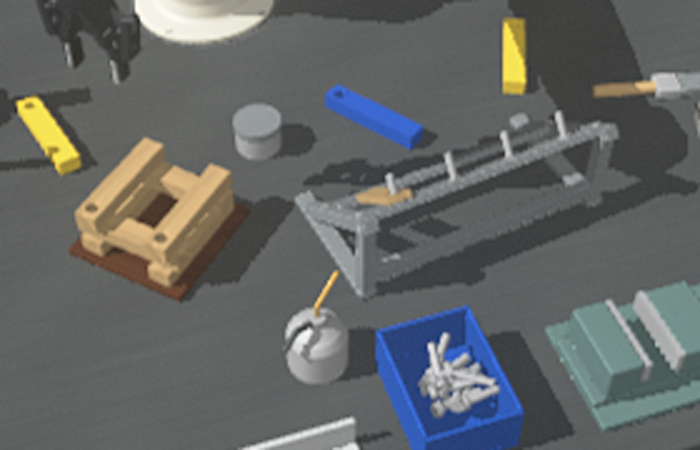

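The pictures show all three layers stacked square: third-layer slats at (281,170) and (380,170) in the wrist view, crib at (155,215) in the scene crop. The thin strip is still on its peg at (385,193), the other three pegs are empty, and the gripper is clear. Handing in.

```bash
python3 -c "
from workcell import order; print(order.job_done())"
```

```text
the job is handed in; nothing more can be done
None
```

The crib is finished and the job is handed in, at about 38 s of the 72 s allowed. I lifted each of the three slats straight off its peg. The first went into the free place of the second layer and the other two across it as the third layer. Each was lowered until I felt light contact, at most about 10 N, before the jaws opened.

**Position:** the last wrist measurements put the third-layer centres at (0.463, −0.224) and (0.542, −0.150), about 1 mm from their targets. Both run within about 0.1–0.2° of the line of the layers below, and their top faces are at 84 mm as they should be. The second-layer slat measured within 1 mm of its target and about 0.8° off it, between the readings for the board (44.0°) and the laid slat (42.9°).

**Disagreements:**
- Estimates of the crib's centre differed by 1–3 mm. The laid second-layer slat measures about 1.5–3 mm outside its nominal place; I left it as found and lined up on the board and the first pair.
- The first reach towards the rack stopped short because joint 6 hit its range limit, so I turned the gripper half round and used that grasp for all three. Nothing was touched.

**Everything else:** in the last views the thin strip is still on its peg, and everything else in view appears undisturbed.

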